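Scan the stock carton behind the cupboard door

ROBOT

A 6-joint arm with a two-finger parallel gripper is mounted at the origin on the work surface. World frame = base frame: x ahead of the robot, y to its left, z up, the work surface at z = 0. Lengths are in mm, angles in rad, forces in N, time in s.
With the tool pointing down it reaches from about 350 to 875 mm from the base axis. Payload 4.2 kg.
Tool frame: the origin (TCP) lies at the very end of the fingers, on their centre line; the grasp point (between the pads) lies 19 mm behind it; z points along the fingers, y is the line along which they close (so a half turn about z gives the same grasp; the last joint's range is limited). The gripper opens to 85 mm and grips with 20 to 120 N. Pads are 22 mm wide; open, the fingers measure 114 mm over their backs; the gripper's body (76 mm by 85 mm) begins 54 mm behind the grasp point. The pads swing forward as they close: fully open they stand 13 mm farther back than shut.
Start: joints at [-0.991, 0.385, 0.008, 0, -1.194, -0.259], TCP at [197.094, -593.088, 231.312] pointing down, gripper open.
Joint ranges: [-3.14, 3.14], [-1.21, 2.06], [-1.07, 1.41], [-3.16, 2.05], [-2.99, -0.16], [-3.1, 3.1]. Speed limits (rad/s): [2.79, 2.79, 3.14, 3.14, 3.14, 3.14].

INTERFACE

Orientations are given as a unit quaternion [x, y, z, w].
In Python, from bench import monitor, get_image, camera_info, job_done gives the robot as it stands.
- The arm moves only by the tool send_rows, never from a script. Its argument "series" is a list of rows, each a list of 3 entries, a list of its own where there are three numbers: the shift along the tool's x, y, z in mm, then the turn, a rotation vector about the tool's x, y, z in rad, then the finger opening in mm, from 0 to 85.4. A call has 1 to 8 rows; each row shifts and turns the commanded pose from where the row before left it, along the tool's axes as they then stand; what a row does not reach is not made up. A row lasts 1/10 s, in which the tool goes at most 50 mm and 8.59 degrees, less where a joint would pass 70% of its speed; a pose out of reach is approached as far as the arm can. A call with a gripper value outside its range is refused whole. The fingers move at their own pace and stop on an object; the grip force is fixed at half the most. Time passes only in rows, so rows that do not move let the fingers close. It gives the time, the measured TCP pose, the force, the opening and the grip force at its end, in the units of the state.
- monitor.read_state(): the state, without advancing time (a new reading comes with each control period).
- get_image(name): name is "scene" or "top" or "wrist"; returns the picture (384x512x3 uint8, red, green, blue); there is no depth.
- camera_info(name): a dict with "intrinsics" (3x3 intrinsics, pixels), "dist_coeffs" ([k1, k2, p1, p2, k3] as OpenCV has them; the pictures are not rectified), "R" (3x3) and "t" (3): a world point X has camera coordinates R X + t. Camera axes: x right, y down, z forward; pixel columns grow to the right and rows downward; lengths in mm; the calibration is good to about 2 mm. A picture is of the moment at which its call begins: read the wrist's pose just before it. camera_info takes no time and is no camera call; for the wrist camera it gives the pose at the moment of the call.
- job_done(): hands the job in; it is judged then, once.
The state is a dict: "clock": time; "joints": joint angles; "joint_vel": joint speeds; "joint_efforts": joint torques, N m; "position": TCP position; "ee_rot": TCP orientation; "contact_force": force on the tool from outside, world axes, zero at the start; "wrist_torque": the same for the moment, N m; "gripper_width": finger opening in mm; "grasp_force": force on a finger pad.
Only numpy, scipy, OpenCV 4.12 (cv2) and the standard library are available. Lean on these libraries where they do the work, as an engineer would, in place of code of your own. Each camera call takes 0.05 s, during which the arm holds its last target. There are 200 camera calls.

TASK

Clear all the wood offcuts off the bench in front of the cupboard into the white scrap tub, and only then swing the cupboard door wide open. Take the scanner off its charging pad and aim it square-on at the label of the red-lidded carton, its window about 10 cm from the label's centre, holding it still for two seconds. Then stand the scanner upright in the middle of its charging pad again and shut the door fully, leaving the offcuts in the tub and every other thing on the bench where it is.

Things in the scene. Friction and masses are not known exactly. Their poses are not given: they have to be found in the camera images.
- offcut_a: pale wood offcut, a solid block 70 x 40 x 28 mm (its x, y, z), about 60 g, lying flat on the bench in front of the cupboard; origin at the centre of its underside, z up. Three to five of these five offcuts are there in any one run, the others are absent (None)
- offcut_b: dark brown wood offcut, a solid block 62 x 44 x 30 mm (its x, y, z), about 60 g, lying flat on the bench in front of the cupboard; origin at the centre of its underside, z up. Three to five of these five offcuts are there in any one run, the others are absent (None)
- offcut_c: plywood offcut, a solid block 74 x 34 x 24 mm (its x, y, z), about 60 g, lying flat on the bench in front of the cupboard; origin at the centre of its underside, z up. Three to five of these five offcuts are there in any one run, the others are absent (None)
- offcut_d: planked, mid-brown wood offcut, a solid block 56 x 48 x 34 mm (its x, y, z), about 60 g, lying flat on the bench in front of the cupboard; origin at the centre of its underside, z up. Three to five of these five offcuts are there in any one run, the others are absent (None)
- offcut_e: grey laminate offcut, a solid block 70 x 38 x 20 mm (its x, y, z), about 60 g, lying flat on the bench in front of the cupboard; origin at the centre of its underside, z up. Three to five of these five offcuts are there in any one run, the others are absent (None)
- tub: white open scrap tub fixed to the bench, 240 x 180 x 110 mm high (its x, y, z), walls and floor 5 mm; origin at the centre of its underside
- cupboard: low plywood stock cupboard fixed to the bench, open at the top, 150 mm deep (its x) x 250 mm wide (its y) x 165 mm high, walls 12 mm; origin at the centre of its underside; its front faces the robot along its own -x and is closed by the door
- door (a joint): the cupboard's white door, 250 mm wide, 15 mm thick, from 12 to 165 mm above the bench, 0.5 kg. Vertical hinge at the cupboard's left side seen from the robot (its +y); it swings towards the robot. Value in rad: 0 shut, growing as it opens, 2.1 at the stop. The hinge turns easily (friction 0.03 N m), no latch or spring; the door stays where it is left
- door_handle (a point): grip point on the door's dark steel handle, 165 mm above the bench: an upright round bar 12 mm thick, from 66 to 198 mm above the bench, so that it stands above the door's top edge and can be pinched from above there; its axis is 35 mm clear of the door's outer face and 30 mm from the free edge. Two stems (82 and 132 mm high) join it to the door. The point turns with the door
- door_hinge (a point): the vertical hinge axis of the door, at the height of door_handle. The door turns clockwise about it, seen from above, as it opens
- box_red: stock carton with a red lid and red foot band, 112 x 66 x 150 mm high, fixed in the cupboard, one of three side by side, in any order; origin at the centre of its underside, its front faces the cupboard door along its own -x
- box_blue: the same with a blue lid, not wanted today
- box_yellow: the same with a yellow lid, not wanted today
- label_red (a point): centre of the barcode label (50 mm wide, 36 mm high) on the upright front of the red carton, 115 mm above the bench; the label faces the box's own -x
- pad: flat black charging pad fixed to the bench, 120 x 100 x 12 mm high; origin at the centre of its underside
- scanner: cordless barcode scanner, 0.32 kg, upright on the pad: black foot 70 x 56 x 22 mm, 60 mm handle, on top an orange head 100 mm long (its x, from -40 to +60 mm), 40 mm wide (y) and 40 mm high, its top 120 mm above the origin, which is the centre of the foot's underside; z up. It looks level along its own +x through the window at the head's front. Grip it from above across the head
- scanner_spot (a point): the scanner's best reading point, 100 mm straight ahead of its window: 161 mm ahead of its origin and 100 mm above it
- glue_bottle: white glue bottle, 56 mm across, 160 mm tall, bystander, origin under its centre
- tape_measure: yellow tape measure, 70 x 40 x 60 mm, bystander, origin under its centre
- pencil_cup: dark steel cup, 70 mm across, 90 mm tall, bystander, origin under its centre
- screwdriver: red-handled screwdriver lying flat, 200 mm long along its x, bystander
- edging_roll: roll of wooden edging, ring 110 mm across, 30 mm high, bystander

How it is judged:
By the outcome, as a careful person would: the job done as asked, in the order asked, and still so for the second after the job is handed in, with the robot touching nothing.
Of offcut_a, offcut_b, offcut_c, offcut_d, offcut_e only 3 to 5 are there at a start; the rules pass over those that are not, and their reading is None.
At some moment in a run one of offcut_a, offcut_b, offcut_c, offcut_d, offcut_e may be knocked a few centimetres aside while the robot is not near it.
It also fails if it takes over 210 s, if anything falls off the work surface, if the arm or the gripper's body presses on something with over 40 N, if the wrist force passes 120 N, or if a joint passes its speed limit or range.

## Working session

There is one attempt and no reset: what is moved stays moved. The work goes in short steps, Python scripts to look and compute and a tool call to move; the robot and the scene stay as the last step left them, time stands still between calls to the robot, and variables do not carry over. Pictures are saved under pics/ and viewed, at most 14 in all, crops included, and the job is handed in when it is done.

Besides the shell and the picture viewer there is one more tool, called as name(argument=value, ...), one argument or row to a line, values as JSON. send_rows: Moves the arm, as the interface text tells. Its arguments: {"type":"object","properties":{"series":{"type":"array"}},"required":["series"]}

```bash
ls; mkdir -p pics; cat > h.py <<'E'
import numpy as np, cv2, json
from scipy.spatial.transform import Rotation as Rn
from bench import monitor, get_image, camera_info, job_done
def snap(cam,fn=None):
    ci=camera_info(cam); im=get_image(cam)
    np.savez(f'pics/{fn}.npz',im=im,K=ci['intrinsics'],d=ci['dist_coeffs'],R=ci['R'],t=ci['t'])
    cv2.imwrite(f'pics/{fn}.png',im[:,:,::-1]); return im
def ld(fn):
    z=np.load(f'pics/{fn}.npz'); return z
def ray(fn,px):
    z=ld(fn); p=cv2.undistortPoints(np.array(px,float).reshape(-1,1,2),z['K'],z['d']).reshape(-1,2)
    d=np.c_[p,np.ones(len(p))]@z['R']; c=-z['R'].T@z['t']; return c,d/np.linalg.norm(d,axis=1)[:,None]
def onz(fn,px,h):
    c,d=ray(fn,px); return (c+d*((h-c[2])/d[:,2])[:,None]).round(1)
def tri(obs):
    A=np.zeros((3,3));b=np.zeros(3)
    for fn,px in obs:
        c,d=ray(fn,[px]);P=np.eye(3)-np.outer(d[0],d[0]);A+=P;b+=P@c
    X=np.linalg.solve(A,b)
    return X.round(1)
def proj(fn,X):
    z=ld(fn); return cv2.projectPoints(np.array(X,float).reshape(-1,1,3),cv2.Rodrigues(z['R'])[0],z['t'],z['K'],z['d'])[0].reshape(-1,2).round(1)
E
python3 - <<'E'
from h import *
s=monitor.read_state();print(s)
for c in ['scene','top','wrist']:
    snap(c,c+'0'); ci=camera_info(c); print(c,np.round(-np.array(ci['R']).T@ci['t']),np.round(ci['R'],2).tolist(),np.round(ci['intrinsics'],0).tolist())
E
```

```text
pics
{'clock': 0.0, 'joints': array([-9.91375681e-01,  3.85544993e-01,  6.60475072e-03, -5.21907704e-04,
       -1.19397100e+00, -2.58587893e-01]), 'joint_vel': array([-6.44138636e-04,  3.73854960e-05, -3.34956528e-04,  1.04060748e-05,
       -1.29422173e-03, -4.44381914e-04]), 'joint_efforts': array([ 8.05178729e-05, -3.92285693e+01,  1.88400614e+01,  4.18640748e+00,
       -4.61907301e-03,  1.98575987e-05]), 'position': array([ 196.92800497, -592.54370018,  230.21690352]), 'ee_rot': array([-1.59634113e-01,  9.87175655e-01,  1.06466144e-03, -2.08666429e-04]), 'contact_force': array([ 0.04831803,  0.26399199, -0.13646612]), 'wrist_torque': array([-0.0094176 ,  0.01365456, -0.047732  ]), 'grasp_force': 0.0, 'gripper_width': 85.36598966219404}
scene [1177. -134. 1284.] [[0.13, 0.99, -0.0], [0.89, -0.12, -0.44], [-0.44, 0.05, -0.9]] [[459.0, 0.0, 251.0], [0.0, 459.0, 188.0], [0.0, 0.0, 1.0]]
top [ 353.  -43. 1329.] [[-0.02, -1.0, -0.01], [-0.98, 0.02, -0.2], [0.2, 0.0, -0.98]] [[415.0, 0.0, 260.0], [0.0, 415.0, 185.0], [0.0, 0.0, 1.0]]
wrist [ 132. -614.  374.] [[-0.31, 0.95, 0.0], [0.91, 0.3, 0.27], [0.25, 0.09, -0.96]] [[328.0, 0.0, 262.0], [0.0, 328.0, 189.0], [0.0, 0.0, 1.0]]
```

View pics/scene0.png

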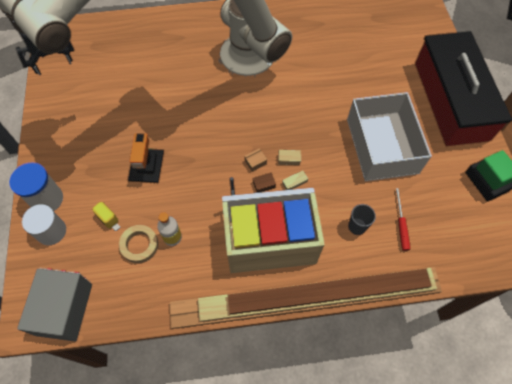

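View pics/top0.png

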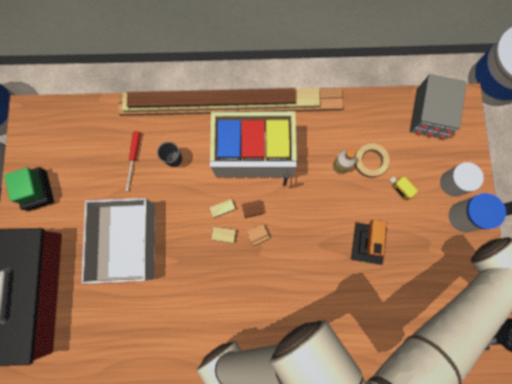

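Both views show four offcuts (top view at about (222,208), (253,209), (224,235), (259,234)), the tub at (118,240), the cupboard with its handle at (290,182), and the scanner pad at (370,243). The carton order from +y is blue, red, yellow.

```bash
python3 - <<'E'
from h import *
for n,a,b in [('pale1',(222,208),(295,181)),('brown',(253,209),(264,183)),('pale2',(224,235),(289,157)),('mid',(259,234),(256,159)),('redlid',(252,139),(272,223)),('handle',(291,180),(232,180)),('scanhead',(379,237),(139,149)),('tubNear-right floor',(152,281),(352,99))]:
    print(n,tri([('top0',a),('scene0',b)]),onz('top0',[a],30))
print('tub rim corners',onz('top0',[(84,200),(153,199),(155,281),(84,283)],110))
print('cupboard rim',onz('top0',[(211,112),(296,112),(297,163),(211,163)],165))
print('pad',onz('top0',[(357,224),(351,259),(382,264),(386,224)],12))
print('bystanders',onz('top0',[(169,154),(130,165),(346,160),(404,187)],40))
for n in ['top0']:
    cv2.imwrite('pics/t0c.png',cv2.resize(ld(n)['im'][100:290,190:400,::-1],None,fx=3.8,fy=3.0,interpolation=2)[:600,:800])
E
```

```text
pale1 [545.1  80.3  12.7] [[542.4  78.1  30. ]]
brown [539.4 -17.6  13.1] [[536.8 -19.7  30. ]]
pale2 [458.7  75.   15.1] [[457.4  72.4  30. ]]
mid [458.5 -33.4  26.5] [[457.8 -36.8  30. ]]
redlid [729.  -23.8 149.8] [[767.3 -21.3  30. ]]
handle [ 598.  -124.   173.1] [[ 627.3 -143.2   30. ]]
scanhead [ 433.7 -379.4  122.9] [[ 439.7 -408.8   30. ]]
tubNear-right floor [326.7 283.8 105.6] [[323.5 292.6  30. ]]
tub rim corners [[565.2 479.9 110. ]
 [563.  275.7 110. ]
 [325.1 263.3 110. ]
 [325.1 465.1 110. ]]
cupboard rim [[ 810.7   96.2  165. ]
 [ 804.1 -155.6  165. ]
 [ 648.6 -152.1  165. ]
 [ 654.9   96.5  165. ]]
pad [[ 483.3 -347.9   12. ]
 [ 374.8 -321.5   12. ]
 [ 357.5 -416.3   12. ]
 [ 481.2 -439.2   12. ]]
bystanders [[ 720.5  246.4   40. ]
 [ 687.2  370.2   40. ]
 [ 686.1 -320.8   40. ]
 [ 593.6 -497.    40. ]]
```

View pics/t0c.png

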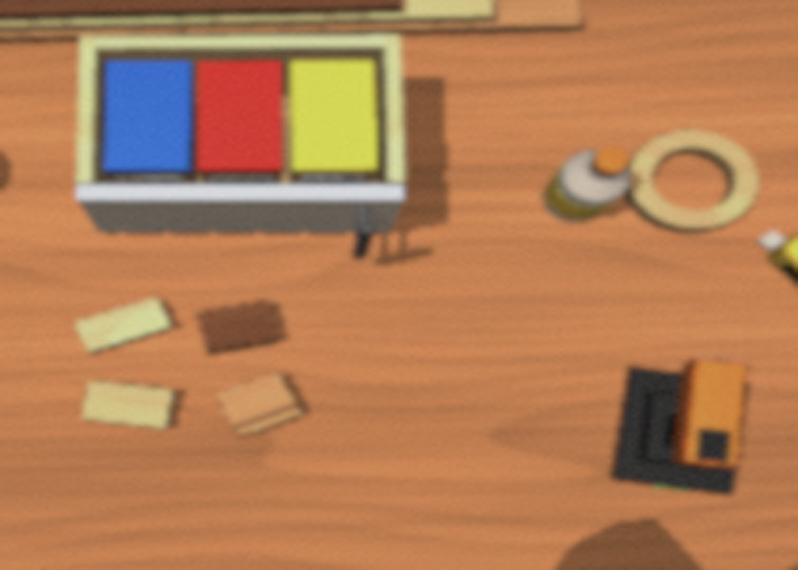

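The crop shows the offcuts clearly: pale a or c at left (two), dark brown b, mid-brown d. Moving in for a wrist view.

send_rows(
  series=[
    [[0, 0, -30], [0, 0, 0.107], 85],
    [[0, 0, -30], [0, 0, 0.107], 85],
    [[0, 0, -30], [0, 0, 0.107], 85],
    [[-17, 44, 0], [0, 0, 0], 85],
    [[-17, 44, 0], [0, 0, 0], 85],
    [[-17, 44, 0], [0, 0, 0], 85],
    [[-17, 44, 0], [0, 0, 0], 85],
    [[-17, 44, 0], [0, 0, 0], 85],
  ],
)

```text
clock: 0.95
position: [282.2, -371.3, 321.0]
ee_rot: [0.0, 1.0, 0.0, -0.0]
contact_force: [0.9, 0.3, 1.1]
gripper_width: 85.2
grasp_force: 0.0
```

send_rows(
  series=[
    [[-17, 44, 0], [0, 0, 0], 85],
    [[-17, 44, 0], [0, 0, 0], 85],
    [[-17, 44, 0], [0, 0, 0], 85],
    [[-17, 44, 0], [0, 0, 0], 85],
    [[-17, 44, 0], [0, 0, 0], 85],
    [[-17, 44, 0], [0, 0, 0], 85],
    [[-17, 44, 0], [0, 0, 0], 85],
    [[0, 0, 0], [0, 0, 0], 85],
  ],
)

```text
clock: 1.75
position: [402.5, -61.1, 321.0]
ee_rot: [-0.004, 1.0, 0.0, 0.0]
contact_force: [0.3, -0.2, 0.6]
gripper_width: 85.1
grasp_force: 0.0
```

```bash
python3 - <<'E'
from h import *
s=monitor.read_state();print(s['clock'],s['position'],s['ee_rot']);snap('wrist','w1')
E
```

```text
1.75 [402.47985192 -61.09444721 321.02416243] [-3.55449529e-03  9.99993617e-01  3.54293032e-04  7.35287494e-05]
```

send_rows(
  series=[
    [[-20, 40, 0], [0, 0, 0], 85],
    [[-20, 40, 0], [0, 0, 0], 85],
    [[-20, 40, 0], [0, 0, 0], 85],
    [[0, 0, 0], [0, 0, 0], 85],
  ],
)

```text
clock: 2.2
position: [462.8, 57.0, 320.3]
ee_rot: [-0.001, 1.0, -0.0, -0.001]
contact_force: [-0.1, -1.5, 0.1]
gripper_width: 85.0
grasp_force: 0.0
```

```bash
python3 - <<'E'
from h import *
s=monitor.read_state();print(s['clock'],s['position'],s['ee_rot']);snap('wrist','w2')
a=np.vstack([ld('w1')['im'],ld('w2')['im']])[:,:,::-1]; cv2.imwrite('pics/w12.png',cv2.resize(a,None,fx=.78,fy=.78,interpolation=3))
E
```

```text
2.2 [462.82061735  57.03026669 320.32522962] [-9.53593549e-04  9.99999377e-01 -1.52238305e-04 -5.60600441e-04]
```

View pics/w12.png

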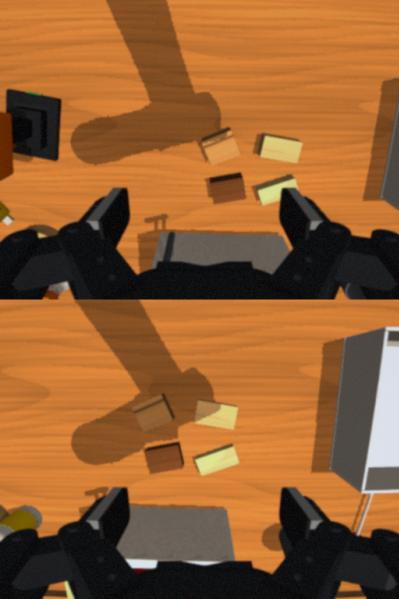

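The wrist views show four offcuts at w1 full-res (~(281,187),(359,189),(289,241),(353,242)) and w2 (~(196,145),(277,148),(210,203),(277,205)), beside the tub at right. I'll crop for corners.

```bash
python3 - <<'E'
from h import *
a=ld('w1')['im'][150:270,245:395]; b=ld('w2')['im'][110:230,165:315]
o=np.vstack([a,b])[:,:,::-1]
o=cv2.resize(o,None,fx=4,fy=2.5*1.0) if 0 else cv2.resize(np.hstack([a,b])[:,:,::-1],None,fx=2.66,fy=2.66,interpolation=2)
cv2.imwrite('pics/c12.png',o);print(o.shape)
E
```

```text
(319, 798, 3)
```

View pics/c12.png

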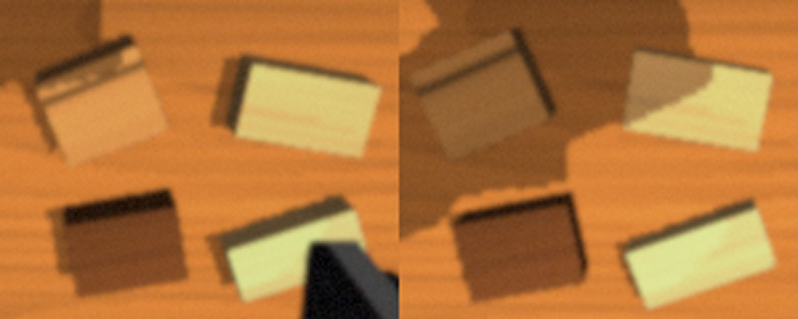

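```bash
python3 - <<'E'
from h import *
W1={'a':[(250,62),(380,85),(360,158),(237,135)],'b':[(65,222),(173,203),(187,277),(78,297)],'d':[(42,100),(145,64),(167,128),(68,165)],'c':[(228,247),(350,208),None,(245,302)]}
W2={'a':[(637,50),(771,72),(757,150),(625,128)],'b':[(460,222),(570,200),(583,277),(472,301)],'d':[(418,92),(520,45),(552,112),(455,158)],'c':[(625,250),(755,207),(776,265),(648,308)]}
H=dict(a=28,b=30,c=24,d=34)
for k in 'abcd':
    p2=[((x-399)/2.66+165,y/2.66+110) for x,y in W2[k]]
    q=onz('w2',p2,H[k]);e=lambda i,j:np.hypot(*(q[i]-q[j])[:2])
    print(k,'w2',q.mean(0).round(1),'long %.0f %.0f short %.0f %.0f'%(e(0,1),e(2,3),e(1,2),e(0,3)), 'dir long',np.degrees(np.arctan2(*(q[1]-q[0]+q[2]-q[3])[[1,0]])).round(1))
    hs=[]
    for i,c in enumerate(W1[k]):
        if c: hs.append(tri([('w1',(c[0]/2.66+245,c[1]/2.66+150)),('w2',p2[i])]))
    hs=np.array(hs);print('  tri',hs.mean(0).round(1),hs[:,2])
E
```

```text
a w2 [458.4  77.6  28. ] long 67 68 short 40 40 dir long 80.7
  tri [458.8  77.4  26. ] [20.1 29.  28.1 27. ]
b w2 [537.1 -13.9  30. ] long 59 61 short 42 44 dir long 102.3
  tri [539.2 -15.2  24.8] [17.3 18.4 32.7 30.6]
c w2 [543.   80.6  24. ] long 72 73 short 34 35 dir long 109.5
  tri [541.6  67.4  23.9] [26.2 18.9 26.6]
d w2 [458.5 -27.6  34. ] long 56 55 short 36 37 dir long 114.5
  tri [459.9 -28.8  31.1] [30.2 36.9 32.5 24.8]
```

```bash
cat >> h.py <<'E'
def plan(xyz,yang=None):
    """shift in present tool axes to xyz, and turn about tool z to bring tool y to world angle yang (deg, mod 180)"""
    s=monitor.read_state(); R=Rn.from_quat(s['ee_rot']).as_matrix()
    ya=np.degrees(np.arctan2(R[1,1],R[0,1])); print('t %.2f'%s['clock'],'pos',s['position'].round(1),'y at %.1f'%ya,'tilt',np.round(R[:,2],3),'j',s['joints'].round(2),'w %.1f'%s['gripper_width'])
    print('shift tool',(R.T@(np.array(xyz)-s['position'])).round(1), end=' ')
    if yang is not None:
        d=(yang-ya+90)%180-90; print('turn z',np.radians(-d).round(3),'or',np.radians(-d+(180 if d>0 else -180)).round(3))
    else: print()
E
python3 -c "
from h import *
plan((537,-14,6),12.3)"
```

```text
t 2.25 pos [461.7  55.4 320.4] y at 90.1 tilt [-0.002 -0.001 -1.   ] j [ 0.47  0.05 -0.2  -0.   -1.32 -2.04] w 85.2
shift tool [-75.9 -69.2 314.3] turn z 1.357 or -1.785
```

send_rows(
  series=[
    [[-25.3, -23, 40], [0, 0, 0], 85],
    [[-25.3, -23, 40], [0, 0, 0], 75],
    [[-25.3, -23, 40], [0, 0, 0], 66],
    [[0, 0, 10], [0, 0, -0.149], 66],
    [[0, 0, 10], [0, 0, -0.149], 66],
    [[0, 0, 10], [0, 0, -0.149], 66],
    [[0, 0, 10], [0, 0, -0.149], 66],
    [[0, 0, 10], [0, 0, -0.149], 66],
  ],
)

```text
clock: 3.05
position: [532.5, -12.9, 157.1]
ee_rot: [-0.365, 0.931, -0.0, -0.0]
contact_force: [-0.4, -0.1, 0.1]
gripper_width: 66.0
grasp_force: 0.0
```

send_rows(
  series=[
    [[0, 0, 10], [0, 0, -0.149], 66],
    [[0, 0, 10], [0, 0, -0.149], 66],
    [[0, 0, 10], [0, 0, -0.149], 66],
    [[0, 0, 10], [0, 0, -0.149], 66],
    [[0, 0, 10], [0, 0, -0.149], 66],
    [[0, 0, 10], [0, 0, -0.149], 66],
    [[0, 0, 10], [0, 0, -0.149], 66],
    [[0, 0, 0], [0, 0, 0], 66],
  ],
)

```text
clock: 3.85
position: [531.7, -12.7, 86.3]
ee_rot: [0.779, -0.628, -0.001, 0.001]
contact_force: [-0.0, -1.0, 0.2]
gripper_width: 65.9
grasp_force: 0.0
```

```bash
python3 -c "
from h import *
plan((537,-14,6),12.3);snap('wrist','w3');print(proj('w3',[[537,-14,30],[543,80.6,24]]))"
```

```text
t 3.85 pos [531.7 -12.7  86.3] y at -167.7 tilt [-0.003 -0.001 -1.   ] j [ 0.28  0.38 -0.41 -0.   -0.78 -0.07] w 65.9
shift tool [ 2.4 -5.2 80.3] turn z -0.001 or 3.141
[[253.5 204.2]
 [219.6 318.7]]
```

View pics/w3.png

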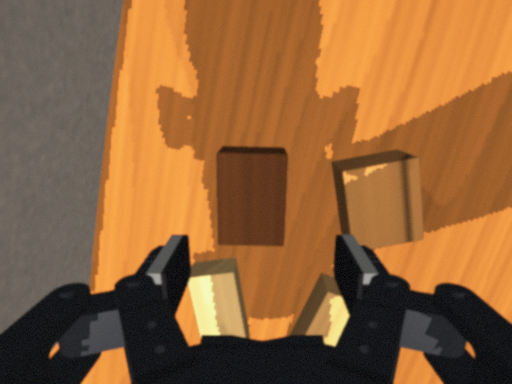

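The brown block is centred between the fingers (centre (252,199), predicted (253,204)). Grasping it.

send_rows(
  series=[
    [[2.4, -5.2, 20], [0, 0, 0], 66],
    [[0, 0, 20], [0, 0, 0], 66],
    [[0, 0, 20], [0, 0, 0], 66],
    [[0, 0, 19], [0, 0, 0], 66],
    [[0, 0, 0], [0, 0, 0], 30],
    [[0, 0, 0], [0, 0, 0], 30],
    [[0, 0, 0], [0, 0, 0], 30],
    [[0, 0, 0], [0, 0, 0], 30],
  ],
)

```text
clock: 4.7
position: [539.7, -11.9, 9.5]
ee_rot: [0.779, -0.627, 0.001, -0.001]
contact_force: [1.0, -0.0, -1.1]
gripper_width: 42.9
grasp_force: 61.2
```

send_rows(
  series=[
    [[0, 0, -30], [0, 0, 0], 30],
    [[0, 0, -40], [0, 0, 0], 30],
    [[0, 0, -40], [0, 0, 0], 30],
    [[0, 0, -40], [0, 0, 0], 30],
    [[0, 0, -20], [0, 0, 0], 30],
  ],
)

```text
clock: 5.2
position: [540.6, -11.7, 183.3]
ee_rot: [0.78, -0.626, 0.003, -0.003]
contact_force: [0.4, 0.1, -1.0]
gripper_width: 42.7
grasp_force: 61.3
```

```bash
python3 -c "
from h import *
print(onz('w2',[(493,38),(474,247)],110),onz('top0',[(94,273),(144,272),(143,209),(96,210)],5))
plan((445,365,170));plan((543,81,170),19.5)"
```

```text
[[330.8 295.2 110. ]
 [565.2 314.  110. ]] [[352.1 479.9   5. ]
 [350.9 324.8   5. ]
 [549.3 334.4   5. ]
 [550.  484.7   5. ]]
t 5.20 pos [540.6 -11.7 183.3] y at -167.6 tilt [ 0.008  0.001 -1.   ] j [ 0.28  0.28 -0.28  0.   -1.01 -0.06] w 42.7
shift tool [-388.5   12.3   13. ] 
t 5.20 pos [540.6 -11.7 183.3] y at -167.6 tilt [ 0.008  0.001 -1.   ] j [ 0.28  0.28 -0.28  0.   -1.01 -0.06] w 42.7
shift tool [-90.  -22.2  13.4] turn z -0.123 or 3.018
```

send_rows(
  series=[
    [[-45, -4, 0], [0, 0, 0], 30],
    [[-45, -4, 0], [0, 0, 0], 30],
    [[-45, -4, 0], [0, 0, 0], 30],
    [[-45, -4, 0], [0, 0, 0], 30],
    [[-45, -4, 0], [0, 0, 0], 30],
    [[-45, -4, 0], [0, 0, 0], 30],
    [[-45, -4, 0], [0, 0, 0], 30],
    [[-45, -4, 0], [0, 0, 0], 30],
  ],
)

```text
clock: 6.0
position: [492.0, 348.3, 179.2]
ee_rot: [0.779, -0.626, -0.0, -0.001]
contact_force: [1.4, 0.4, -0.7]
gripper_width: 42.5
grasp_force: 61.4
```

send_rows(
  series=[
    [[-45, -4, 0], [0, 0, 0], 30],
    [[0, 0, 0], [0, 0, 0], 30],
    [[0, 0, 30], [0, 0, 0], 30],
    [[0, 0, 40], [0, 0, 0], 30],
    [[0, 0, 30], [0, 0, 0], 30],
    [[0, 0, 0], [0, 0, 0], 30],
  ],
)

```text
clock: 6.6
position: [484.5, 388.2, 74.1]
ee_rot: [0.779, -0.627, -0.0, 0.005]
contact_force: [-0.5, -1.0, -1.7]
gripper_width: 42.4
grasp_force: 61.4
```

```bash
python3 -c "
from h import *
plan((490,395,80));snap('wrist','w4');snap('top','top4')
a=np.hstack([cv2.resize(ld('w4')['im'],(400,300)),cv2.resize(ld('top4')['im'][80:320,60:380],(400,300))])
cv2.imwrite('pics/w4t.png',a[:,:,::-1])"
```

```text
t 6.60 pos [484.5 388.2  74.1] y at -167.7 tilt [-0.007 -0.007 -1.   ] j [ 0.94  0.53 -0.19 -0.   -0.87 -0.72] w 42.4
shift tool [-5.4 -6.8 -6. ]
```

View pics/w4t.png

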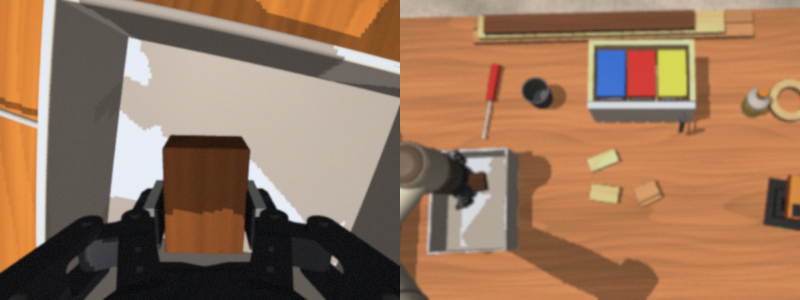

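The brown block hangs inside the tub, and the other three offcuts have not moved. Releasing, then going for c.

send_rows(
  series=[
    [[0, 0, 15], [0, 0, 0], 30],
    [[0, 0, 0], [0, 0, 0], 66],
    [[0, 0, 0], [0, 0, 0], 66],
    [[0, 0, -40], [0, 0, 0], 66],
    [[0, 0, -40], [0, 0, 0], 66],
    [[0, 0, -30], [0, 0, 0], 66],
    [[39, 1, 0], [0, 0, 0], 66],
    [[39, 1, 0], [0, 0, 0], 66],
  ],
)

```text
clock: 7.5
position: [502.6, 315.4, 176.9]
ee_rot: [0.78, -0.625, 0.0, -0.003]
contact_force: [1.2, 0.4, -0.9]
gripper_width: 66.4
grasp_force: 0.0
```

send_rows(
  series=[
    [[39, 1, 0], [0, 0, 0], 66],
    [[39, 1, 0], [0, 0, 0], 66],
    [[39, 1, 0], [0, 0, 0], 66],
    [[39, 1, 0], [0, 0, 0], 66],
    [[39, 1, 0], [0, 0, 0], 66],
    [[39, 1, 25], [0, 0, 0], 66],
    [[0, 0, 40], [0, 0, -0.123], 60],
    [[0, 0, 0], [0, 0, 0], 60],
  ],
)

```text
clock: 8.3
position: [543.5, 82.7, 105.6]
ee_rot: [0.816, -0.579, -0.002, 0.003]
contact_force: [-0.4, 0.6, -0.3]
gripper_width: 59.8
grasp_force: 0.0
```

```bash
python3 -c "
from h import *
plan((543,81,6),19.5);snap('wrist','w5');print(proj('w5',[[543,81,24]]))"
```

```text
t 8.30 pos [543.5  82.7 105.6] y at -160.7 tilt [-0.007 -0.002 -1.   ] j [ 0.45  0.39 -0.34 -0.   -0.85 -0.11] w 59.8
shift tool [ 1.4  0.3 99.6] turn z -0.004 or 3.138
[[262.1 194.3]]
```

View pics/w5.png

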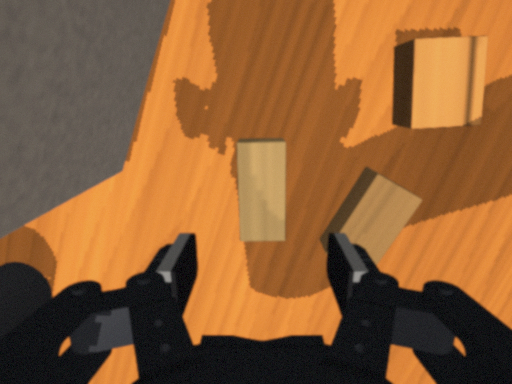

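c (centre (262,190)) is between the fingers as predicted. Grasp and carry.

send_rows(
  series=[
    [[1.4, 0, 30], [0, 0, 0], 60],
    [[0, 0, 30], [0, 0, 0], 60],
    [[0, 0, 25], [0, 0, 0], 60],
    [[0, 0, 14], [0, 0, 0], 60],
    [[0, 0, 0], [0, 0, 0], 22],
    [[0, 0, 0], [0, 0, 0], 22],
    [[0, 0, 0], [0, 0, 0], 22],
    [[0, 0, 0], [0, 0, 0], 22],
  ],
)

```text
clock: 9.15
position: [548.6, 84.8, 11.7]
ee_rot: [0.817, -0.577, 0.001, -0.002]
contact_force: [-1.2, 3.4, 7.0]
gripper_width: 32.2
grasp_force: 62.0
```

send_rows(
  series=[
    [[0, 0, -30], [0, 0, 0], 22],
    [[0, 0, -45], [0, 0, 0], 22],
    [[0, 0, -45], [0, 0, 0], 22],
    [[0, 0, -45], [0, 0, 0], 22],
    [[0, 0, -8], [0, 0, 0], 22],
    [[-43, 2.6, 0], [0, 0, 0], 22],
    [[-43, 2.6, 0], [0, 0, 0], 22],
    [[-43, 2.6, 0], [0, 0, 0], 22],
  ],
)

```text
clock: 9.95
position: [495.5, 203.4, 182.7]
ee_rot: [0.816, -0.578, 0.0, -0.0]
contact_force: [-0.1, 0.2, -1.1]
gripper_width: 32.3
grasp_force: 61.1
```

send_rows(
  series=[
    [[-43, 2.6, 0], [0, 0, 0], 22],
    [[-43, 2.6, 0], [0, 0, 0], 22],
    [[-43, 2.6, 0], [0, 0, 0], 22],
    [[-43, 2.6, 0], [0, 0, 0], 22],
    [[-43, 2.6, 0], [0, 0, 0], 22],
    [[0, 0, 0], [0, 0, 0], 22],
    [[0, 0, 40], [0, 0, 0], 22],
    [[0, 0, 40], [0, 0, 0], 22],
  ],
)

```text
clock: 10.75
position: [412.5, 401.8, 102.7]
ee_rot: [0.817, -0.577, -0.0, -0.002]
contact_force: [0.4, -0.9, -1.8]
gripper_width: 32.5
grasp_force: 61.1
```

```bash
python3 -c "
from h import *
plan((410,395,65));snap('top','top6')
a=ld('top6')['im'][170:300,180:300].astype(int);b=ld('top4')['im'][170:300,180:300].astype(int)
plan((453,-30,190),24.5)
s=monitor.read_state();print(s['grasp_force'])"
```

```text
t 10.75 pos [412.5 401.8 102.7] y at -160.5 tilt [ 0.002  0.004 -1.   ] j [ 1.05  0.42 -0.29 -0.   -0.86 -0.71] w 32.5
shift tool [ 5.6  4.7 37.7] 
t 10.80 pos [409.2 397.   94.5] y at -160.7 tilt [-0.008 -0.009 -1.   ] j [ 1.05  0.43 -0.3  -0.   -0.85 -0.71] w 32.5
shift tool [417.9 101.  -92. ] turn z -0.09 or 3.051
61.08437418937683
```

send_rows(
  series=[
    [[0, 0, 30], [0, 0, 0], 22],
    [[0, 0, 0], [0, 0, 0], 66],
    [[0, 0, 0], [0, 0, 0], 66],
    [[0, 0, -40], [0, 0, 0], 66],
    [[0, 0, -45], [0, 0, 0], 66],
    [[0, 0, -35], [0, 0, 0], 66],
    [[42, 10, 0], [0, 0, 0], 66],
    [[42, 10, 0], [0, 0, 0], 66],
  ],
)

```text
clock: 11.6
position: [422.4, 315.7, 196.5]
ee_rot: [0.817, -0.577, 0.0, -0.004]
contact_force: [0.5, -1.0, -1.1]
gripper_width: 66.4
grasp_force: 0.0
```

send_rows(
  series=[
    [[42, 10, 0], [0, 0, 0], 66],
    [[42, 10, 0], [0, 0, 0], 66],
    [[42, 10, 0], [0, 0, 0], 66],
    [[42, 10, 0], [0, 0, 0], 66],
    [[42, 10, 0], [0, 0, 0], 66],
    [[42, 10, 0], [0, 0, 0], 66],
    [[42, 10, 0], [0, 0, 0], 66],
    [[42, 10, 0], [0, 0, 0], 72],
  ],
)

```text
clock: 12.4
position: [458.9, -30.1, 195.3]
ee_rot: [0.817, -0.577, 0.002, -0.002]
contact_force: [0.8, 0.4, 0.3]
gripper_width: 71.4
grasp_force: 0.0
```

send_rows(
  series=[
    [[0, 0, 40], [0, 0, -0.09], 72],
    [[0, 0, 40], [0, 0, 0], 72],
    [[0, 0, 0], [0, 0, 0], 72],
  ],
)

```text
clock: 12.7
position: [455.4, -29.6, 110.4]
ee_rot: [0.841, -0.541, -0.003, 0.002]
contact_force: [0.5, 0.1, 0.3]
gripper_width: 72.0
grasp_force: 0.0
```

```bash
python3 -c "
from h import *
plan((453,-30,6),24.5);snap('wrist','w7');print(proj('w7',[[453,-30,34],[458,78,28]]))"
```

```text
t 12.70 pos [455.4 -29.6 110.4] y at -155.5 tilt [-0.007 -0.001 -1.   ] j [ 0.29  0.24 -0.55 -0.   -0.78  0.14] w 72.0
shift tool [ -0.5   1.6 104.4] turn z -0.0 or 3.142
[[264.1 199. ]
 [202.6 310.8]]
```

View pics/w7.png

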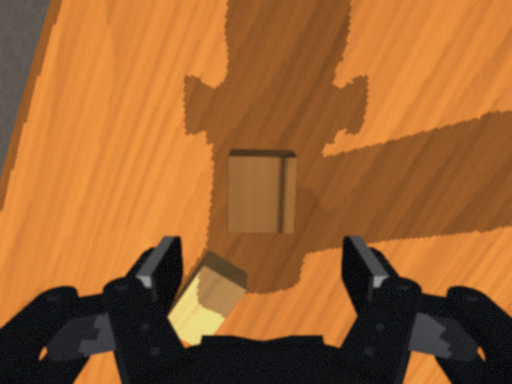

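d (centre (262,194)) sits between the fingers.

send_rows(
  series=[
    [[-0.5, 1.6, 30], [0, 0, 0], 72],
    [[0, 0, 30], [0, 0, 0], 72],
    [[0, 0, 25], [0, 0, 0], 72],
    [[0, 0, 15], [0, 0, 0], 72],
    [[0, 0, 0], [0, 0, 0], 36],
    [[0, 0, 0], [0, 0, 0], 36],
    [[0, 0, 0], [0, 0, 0], 36],
    [[0, 0, 0], [0, 0, 0], 36],
  ],
)

```text
clock: 13.55
position: [458.8, -27.8, 14.7]
ee_rot: [0.842, -0.539, 0.002, -0.002]
contact_force: [-1.5, 1.2, 7.6]
gripper_width: 46.4
grasp_force: 63.6
```

send_rows(
  series=[
    [[0, 0, -30], [0, 0, 0], 36],
    [[0, 0, -45], [0, 0, 0], 36],
    [[0, 0, -45], [0, 0, 0], 36],
    [[0, 0, -45], [0, 0, 0], 36],
    [[0, 0, -15], [0, 0, 0], 36],
    [[-39, -17, 0], [0, 0, 0], 36],
    [[-39, -17, 0], [0, 0, 0], 36],
    [[-39, -17, 0], [0, 0, 0], 36],
  ],
)

```text
clock: 14.35
position: [454.0, 100.2, 194.0]
ee_rot: [0.841, -0.54, 0.001, -0.001]
contact_force: [0.6, -0.6, -0.6]
gripper_width: 46.4
grasp_force: 62.7
```

send_rows(
  series=[
    [[-39, -17, 0], [0, 0, 0], 36],
    [[-39, -17, 0], [0, 0, 0], 36],
    [[-39, -17, 0], [0, 0, 0], 36],
    [[-39, -17, 0], [0, 0, 0], 36],
    [[-39, -17, 0], [0, 0, 0], 36],
    [[-39, -17, 0], [0, 0, 0], 36],
    [[-39, -17, 0], [0, 0, 0], 36],
    [[0, 0, 0], [0, 0, 0], 36],
  ],
)

```text
clock: 15.15
position: [448.3, 401.5, 192.9]
ee_rot: [0.843, -0.538, 0.0, -0.002]
contact_force: [0.6, -0.8, -0.9]
gripper_width: 46.3
grasp_force: 62.6
```

```bash
python3 -c "
from h import *
plan((450,395,75));snap('top','top8')
plan((458,78,75),-9.3)
s=monitor.read_state();print(s['grasp_force'])"
```

```text
t 15.15 pos [448.3 401.5 192.9] y at -155.1 tilt [ 0.002  0.003 -1.   ] j [ 1.    0.37 -0.11  0.   -1.08 -0.57] w 46.3
shift tool [  6.8   1.5 117.9] 
t 15.20 pos [447.9 399.  192.7] y at -155.2 tilt [ 0.     0.001 -1.   ] j [ 1.    0.37 -0.11 -0.   -1.08 -0.56] w 46.5
shift tool [295.7 125.6 117.5] turn z 0.595 or -2.546
62.64832377433777
```

send_rows(
  series=[
    [[0, 0, 40], [0, 0, 0], 36],
    [[0, 0, 40], [0, 0, 0], 36],
    [[0, 0, 33], [0, 0, 0], 36],
    [[0, 0, 0], [0, 0, 0], 72],
    [[0, 0, 0], [0, 0, 0], 72],
    [[0, 0, -40], [0, 0, 0], 66],
    [[0, 0, -40], [0, 0, 0], 66],
    [[0, 0, -33], [0, 0, 0], 66],
  ],
)

```text
clock: 16.0
position: [449.8, 397.6, 198.5]
ee_rot: [0.842, -0.54, 0.001, -0.004]
contact_force: [0.3, 0.2, -0.4]
gripper_width: 66.0
grasp_force: 0.0
```

send_rows(
  series=[
    [[37, 15.7, 0], [0, 0, 0], 66],
    [[37, 15.7, 0], [0, 0, 0], 66],
    [[37, 15.7, 0], [0, 0, 0], 66],
    [[37, 15.7, 0], [0, 0, 0], 66],
    [[37, 15.7, 0], [0, 0, 0], 66],
    [[37, 15.7, 0], [0, 0, 0], 66],
    [[37, 15.7, 0], [0, 0, 0], 66],
    [[37, 15.7, 0], [0, 0, 0], 66],
  ],
)

```text
clock: 16.8
position: [458.6, 74.0, 195.9]
ee_rot: [0.842, -0.54, 0.002, -0.003]
contact_force: [0.8, -0.8, 0.4]
gripper_width: 65.8
grasp_force: 0.0
```

send_rows(
  series=[
    [[0, 0, 20], [0, 0, 0.149], 66],
    [[0, 0, 20], [0, 0, 0.149], 66],
    [[0, 0, 20], [0, 0, 0.149], 66],
    [[0, 0, 20], [0, 0, 0.148], 66],
    [[0, 0, 0], [0, 0, 0], 66],
  ],
)

```text
clock: 17.3
position: [457.4, 75.0, 113.0]
ee_rot: [-0.646, 0.763, -0.0, 0.0]
contact_force: [-0.4, -0.9, 0.0]
gripper_width: 65.9
grasp_force: 0.0
```

```bash
python3 -c "
from h import *
plan((458.5,77.6,6),-9.3);snap('wrist','w9');print(proj('w9',[[458.5,77.6,28]]));snap('top','top9')
z=ld('top9')['im'][190:290,70:290]; a=np.vstack([cv2.resize(ld('w9')['im'],(440,330)),cv2.resize(z,(440,200))])
cv2.imwrite('pics/w9t.png',a[:,:,::-1])"
```

```text
t 17.30 pos [457.4  75.  113. ] y at 170.5 tilt [ 0.  0. -1.] j [ 0.51  0.24 -0.54 -0.   -0.79 -0.68] w 65.9
shift tool [ -2.8  -0.6 107. ] turn z -0.003 or 3.139
[[260.7 198.7]]
```

View pics/w9t.png

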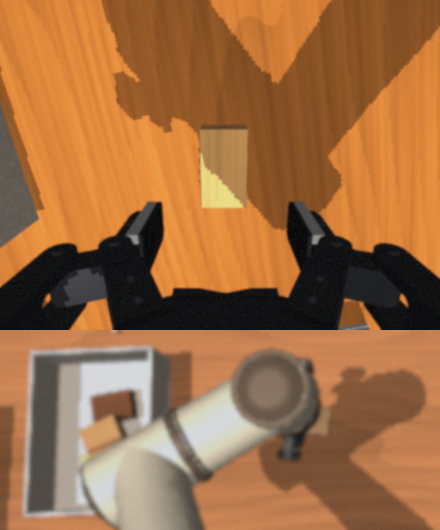

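b and d are in the tub, and a is centred between the fingers.

send_rows(
  series=[
    [[-2.8, -0.6, 30], [0, 0, 0], 66],
    [[0, 0, 30], [0, 0, 0], 66],
    [[0, 0, 25], [0, 0, 0], 66],
    [[0, 0, 19], [0, 0, 0], 66],
    [[0, 0, 0], [0, 0, 0], 30],
    [[0, 0, 0], [0, 0, 0], 30],
    [[0, 0, 0], [0, 0, 0], 30],
    [[0, 0, 0], [0, 0, 0], 30],
  ],
)

```text
clock: 18.2
position: [460.1, 78.8, 10.1]
ee_rot: [-0.647, 0.763, -0.0, 0.002]
contact_force: [-0.5, 1.8, 4.7]
gripper_width: 38.6
grasp_force: 61.5
```

send_rows(
  series=[
    [[0, 0, -30], [0, 0, 0], 30],
    [[0, 0, -45], [0, 0, 0], 30],
    [[0, 0, -45], [0, 0, 0], 30],
    [[0, 0, -45], [0, 0, 0], 30],
    [[0, 0, -20], [0, 0, 0], 30],
    [[-42.2, 10.6, 0], [0, 0, 0], 30],
    [[-42.2, 10.6, 0], [0, 0, 0], 30],
    [[-42.2, 10.6, 0], [0, 0, 0], 30],
  ],
)

```text
clock: 19.0
position: [447.8, 209.3, 194.8]
ee_rot: [-0.646, 0.763, 0.0, 0.001]
contact_force: [0.1, 0.6, -1.3]
gripper_width: 38.6
grasp_force: 60.9
```

send_rows(
  series=[
    [[-42.2, 10.6, 0], [0, 0, 0], 30],
    [[-42.2, 10.6, 0], [0, 0, 0], 30],
    [[-42.2, 10.6, 0], [0, 0, 0], 30],
    [[-42.2, 10.6, 0], [0, 0, 0], 30],
    [[-42.2, 10.6, 0], [0, 0, 0], 30],
    [[0, 0, 30], [0, 0, 0], 30],
    [[0, 0, 40], [0, 0, 0], 30],
    [[0, 0, 0], [0, 0, 0], 30],
  ],
)

```text
clock: 19.8
position: [427.7, 422.0, 118.3]
ee_rot: [-0.646, 0.763, -0.001, -0.006]
contact_force: [-0.5, -0.8, -2.0]
gripper_width: 38.8
grasp_force: 60.8
```

```bash
python3 -c "
from h import *
plan((430,425,85));print(monitor.read_state()['grasp_force']);snap('wrist','w10');snap('top','top10')
z=ld('top10')['im'][100:290,70:420]; a=np.vstack([cv2.resize(ld('w10')['im'],(440,330)),cv2.resize(z,(440,239))])
cv2.imwrite('pics/w10t.png',a[:,:,::-1])"
```

```text
t 19.80 pos [427.7 422.  118.3] y at 170.5 tilt [-0.008 -0.009 -1.   ] j [ 1.05  0.45 -0.19 -0.   -0.94 -1.21] w 38.8
shift tool [-3.7 -2.  33.3] 
60.79875111579895
```

View pics/w10t.png

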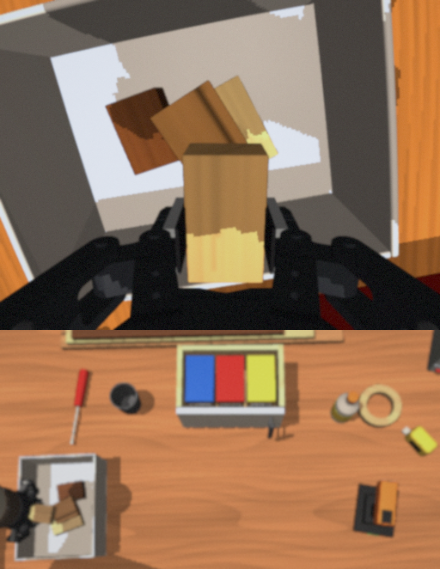

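The bench is clear of offcuts. Releasing a, then heading to the handle.

send_rows(
  series=[
    [[12, 0, 35], [0, 0, 0], 30],
    [[0, 0, 0], [0, 0, 0], 66],
    [[0, 0, 0], [0, 0, 0], 66],
    [[0, 0, -40], [0, 0, 0], 60],
    [[0, 0, -45], [0, 0, 0], 50],
    [[0, 0, -45], [0, 0, 0], 45],
    [[42, -14.8, -8], [0, 0, 0], 45],
    [[42, -14.8, -8], [0, 0, 0], 45],
  ],
)

```text
clock: 20.7
position: [445.2, 326.5, 239.5]
ee_rot: [-0.647, 0.762, 0.0, 0.004]
contact_force: [-0.6, -0.1, 0.5]
gripper_width: 45.0
grasp_force: 0.0
```

send_rows(
  series=[
    [[42, -14.8, -8], [0, 0, 0], 45],
    [[42, -14.8, -8], [0, 0, 0], 45],
    [[42, -14.8, -8], [0, 0, 0], 45],
    [[42, -14.8, -8], [0, 0, 0], 45],
    [[42, -14.8, -8], [0, 0, 0], 45],
    [[42, -14.8, -8], [0, 0, 0], 45],
    [[42, -14.8, -8], [0, 0, 0], 45],
    [[42, -14.8, -8], [0, 0, 0], 45],
  ],
)

```text
clock: 21.5
position: [506.4, -27.4, 302.5]
ee_rot: [-0.647, 0.763, -0.002, 0.003]
contact_force: [0.9, 0.1, 0.3]
gripper_width: 45.3
grasp_force: 0.0
```

send_rows(
  series=[
    [[40, -14.8, 0], [0, 0, 0], 45],
    [[0, 0, 0], [0, 0, -0.083], 45],
    [[0, 0, 0], [0, 0, -0.083], 45],
    [[0, 0, 0], [0, 0, 0], 45],
  ],
)

```text
clock: 21.9
position: [514.4, -68.0, 301.4]
ee_rot: [0.707, -0.707, 0.002, -0.002]
contact_force: [0.3, 0.0, -0.4]
gripper_width: 44.9
grasp_force: 0.0
```

```bash
python3 -c "
from h import *
plan((598,-124,300),180);snap('wrist','w11');print(proj('w11',[[598,-124,198]]))"
```

```text
t 21.90 pos [514.4 -68.  301.4] y at -180.0 tilt [ 0.005  0.    -1.   ] j [ 0.18  0.16 -0.13  0.   -1.28 -0.18] w 44.9
shift tool [ 56.  -83.6   1.9] turn z 0.0 or -3.142
[[149.6 115.5]]
```

send_rows(
  series=[
    [[40, 0, 0], [0, 0, 0], 45],
    [[40, 0, 0], [0, 0, 0], 45],
    [[30, 0, 0], [0, 0, 0], 45],
    [[0, 0, 0], [0, 0, 0], 45],
  ],
)

```text
clock: 22.35
position: [513.9, -179.7, 299.6]
ee_rot: [-0.706, 0.708, -0.001, 0.0]
contact_force: [-0.6, -0.3, 1.0]
gripper_width: 45.4
grasp_force: 0.0
```

```bash
python3 -c "
from h import *
plan((598,-124,300),180);snap('wrist','w12');print(proj('w12',[[598,-124,198]]));snap('top','top12')
a=np.hstack([ld('w11')['im'],ld('w12')['im']]);a=cv2.resize(a,(800,300),interpolation=3)
b=cv2.resize(ld('top12')['im'][100:290,60:400],(512,286)); b=np.hstack([b,np.zeros((286,288,3),np.uint8)])
cv2.imwrite('pics/w1112.png',np.vstack([a,b])[:,:,::-1])"
```

```text
t 22.35 pos [ 513.9 -179.7  299.6] y at 179.8 tilt [ 0.002 -0.001 -1.   ] j [-0.04  0.2  -0.08  0.   -1.29  0.03] w 45.4
shift tool [-56.  -83.9  -0.3] turn z -0.004 or 3.138
[[160.5 254.1]]
```

View pics/w1112.png

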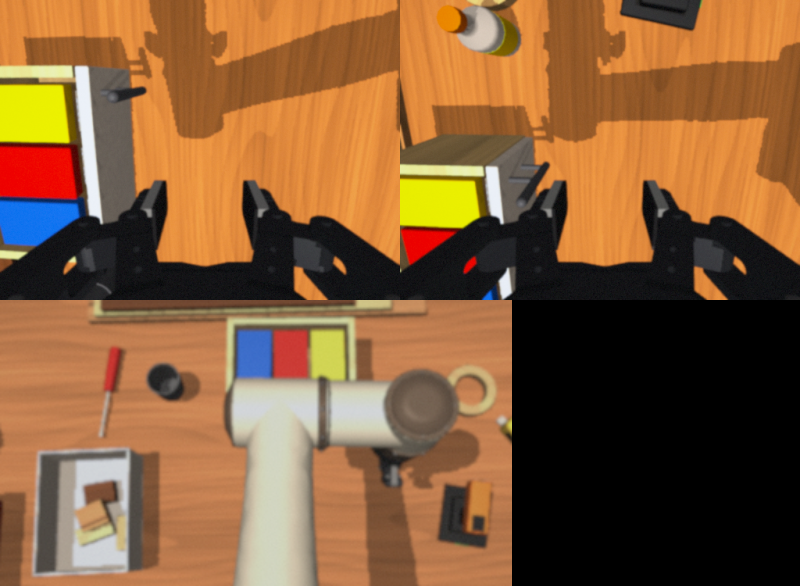

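In the combined picture: all four offcuts lie in the tub; handle top end at w11 (145,123) and w12 (156,257); the door's outer free top corner at w11 (129,86) and w12 (124,211). Triangulating.

```bash
python3 - <<'E'
from h import *
k=.78125
print('handle',tri([('w11',(113/k,96/k)),('w12',(122/k,201/k))]), tri([('w11',(113/k,96/k)),('w12',(122/k,201/k)),('top0',(293,177))]))
print('freecorner',tri([('w11',(101/k,67/k)),('w12',(97/k,165/k))]),onz('w11',[(101/k,67/k)],165),onz('w12',[(97/k,165/k)],165))
# lids by colour
def seg(fn,f):
    im=ld(fn)['im'].astype(int);r,g,b=im[...,0],im[...,1],im[...,2]
    m=f(r,g,b).astype(np.uint8);n,l,s,c=cv2.connectedComponentsWithStats(m)
    i=1+np.argmax(s[1:,4]);cn=cv2.findContours((l==i).astype(np.uint8),0,1)[0][0]
    return s[i],cv2.approxPolyDP(cv2.convexHull(cn),4,True).reshape(-1,2)
F={'red':lambda r,g,b:(r>140)&(g<75)&(b<75),'blue':lambda r,g,b:(b>140)&(r<90),'yellow':lambda r,g,b:(r>160)&(g>160)&(b<100)}
for n in ['top0','scene0','w11']:
    for c in F:
        s,p=seg(n,F[c]);print(n,c,s,[x.round(0).tolist()[:2] for x in onz(n,p,150)])
E
```

```text
handle [ 604.1 -118.2  192.5] [ 595.5 -128.3  217. ]
freecorner [ 634.1 -147.9  158.9] [[ 624.4 -146.7  165. ]] [[ 638.8 -150.   165. ]]
top0 red [242 120  23  37 813] [[787.0, -58.0], [676.0, -55.0], [678.0, 7.0], [789.0, 5.0]]
top0 blue [469 194  37  35 997] [[547.0, -677.0], [538.0, -715.0], [511.0, -734.0], [469.0, -722.0], [453.0, -695.0], [456.0, -657.0], [485.0, -636.0], [531.0, -644.0]]
top0 yellow [266 120  23  37 815] [[786.0, -129.0], [677.0, -128.0], [676.0, -69.0], [787.0, -69.0]]
scene0 red [258 202  29  41 964] [[671.0, 6.0], [778.0, 5.0], [778.0, -58.0], [669.0, -54.0]]
scene0 blue [284 199  31  41 965] [[672.0, 81.0], [780.0, 80.0], [780.0, 16.0], [670.0, 18.0]]
scene0 yellow [231 205  28  41 962] [[671.0, -65.0], [777.0, -68.0], [777.0, -131.0], [672.0, -128.0]]
w11 red [   0  187   99   68 6152] [[770.0, -56.0], [680.0, -54.0], [680.0, 12.0], [785.0, 12.0]]
w11 blue [   0  256  102   59 4592] [[680.0, 23.0], [681.0, 40.0], [746.0, 86.0], [798.0, 85.0], [787.0, 19.0]]
w11 yellow [   0  109   89   74 6193] [[678.0, -127.0], [680.0, -61.0], [768.0, -63.0], [754.0, -130.0]]
```

send_rows(
  series=[
    [[-30, -42, 0], [0, 0, 0], 45],
    [[-30, -41, 10], [0, 0, 0], 45],
    [[0, 0, 40], [0, 0, 0], 45],
    [[0, 0, 30], [0, 0, 0], 45],
    [[0, 0, 0], [0, 0, 0], 45],
  ],
)

```text
clock: 22.95
position: [591.6, -117.2, 214.3]
ee_rot: [0.708, -0.706, -0.004, 0.003]
contact_force: [0.1, 0.3, -0.5]
gripper_width: 45.7
grasp_force: 0.0
```

```bash
python3 - <<'E'
from h import *
plan((597,-120,174),180);snap('wrist','w13');print(proj('w13',[[599,-120,198],[599,-120,66],[634,-150,165]]))
s=monitor.read_state();print(s['contact_force'].round(1))
cv2.imwrite('pics/w13s.png',cv2.resize(ld('w13')['im'][:,:,::-1],None,fx=1.5,fy=1.5))
E
```

```text
t 22.95 pos [ 591.6 -117.2  214.3] y at -179.9 tilt [-0.009  0.001 -1.   ] j [ 0.07  0.36 -0.07 -0.   -1.15 -0.07] w 45.7
shift tool [ 2.9 -5.8 40.3] turn z 0.002 or -3.139
[[247.  227.4]
 [251.8 171.9]
 [189.5 159.3]]
[0.  1.  0.5]
```

View pics/w13s.png

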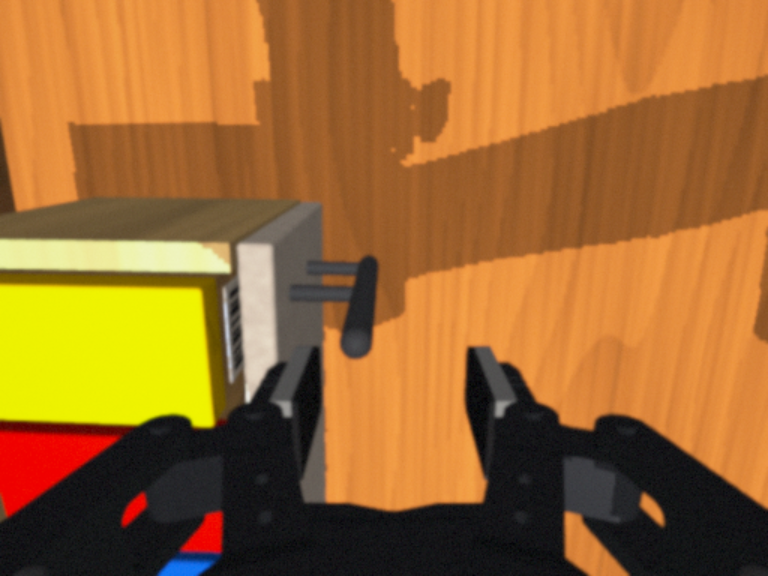

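The handle top appears at (237,228) between the fingers, about 4 mm further +x than assumed. Adjusting, descending and gripping.

send_rows(
  series=[
    [[2.8, -9, 0], [0, 0, 0], 45],
    [[0, 0, 20], [0, 0, 0], 45],
    [[0, 0, 20], [0, 0, 0], 45],
    [[0, 0, 0], [0, 0, 0], 45],
    [[0, 0, 0], [0, 0, 0], 25],
    [[0, 0, 0], [0, 0, 0], 10],
    [[0, 0, 0], [0, 0, 0], 4],
    [[0, 0, 0], [0, 0, 0], 4],
  ],
)

```text
clock: 23.8
position: [604.4, -122.2, 181.1]
ee_rot: [0.708, -0.707, 0.002, -0.001]
contact_force: [0.2, 0.9, 6.2]
gripper_width: 8.7
grasp_force: 58.8
```

```bash
python3 - <<'E'
from h import *
plan((602,-120,174),180)
s=monitor.read_state();print(s['contact_force'].round(1),s['grasp_force'])
p=s['position'][:2]; 
for H in [(645,100),(652,100)]:
  r=p-np.array(H); a=0.11; c,si=np.cos(a),np.sin(a); r1=np.array([c*r[0]+si*r[1],-si*r[0]+c*r[1]]); d=r1-r
  R=Rn.from_quat(s['ee_rot']).as_matrix(); print(H,np.hypot(*r),'per 0.11 rad tool shift',(R.T@np.r_[d,0]).round(2))
E
```

```text
t 23.80 pos [ 604.4 -122.2  181.1] y at -179.9 tilt [ 0.005 -0.001 -1.   ] j [ 0.06  0.41 -0.09  0.   -1.07 -0.06] w 8.7
shift tool [-2.2  2.4  7.1] turn z 0.002 or -3.14
[0.2 0.9 6.2] 58.76020073890686
(645, 100) 225.85632433314134 per 0.11 rad tool shift [-5.83 24.14 -0.12]
(652, 100) 227.21849751644513 per 0.11 rad tool shift [-6.6  24.09 -0.12]
```

send_rows(
  series=[
    [[-2.6, 12.2, 0], [0, 0, 0.055], 4],
    [[-2.6, 12.2, 0], [0, 0, 0.055], 4],
    [[-2.6, 12.2, 0], [0, 0, 0.055], 4],
    [[-2.6, 12.2, 0], [0, 0, 0.055], 4],
    [[-2.6, 12.2, 0], [0, 0, 0.055], 4],
    [[-2.6, 12.2, 0], [0, 0, 0.055], 4],
    [[0, 0, 0], [0, 0, 0], 4],
  ],
)

```text
clock: 24.5
position: [536.7, -93.2, 181.1]
ee_rot: [-0.582, 0.813, -0.002, 0.007]
contact_force: [5.8, 10.0, 1.2]
gripper_width: 9.0
grasp_force: 58.6
```

```bash
python3 - <<'E'
from h import *
plan((602,-120,174),180)
s=monitor.read_state();print(s['contact_force'].round(1),s['grasp_force'],s['wrist_torque'].round(2))
E
```

```text
t 24.50 pos [536.7 -93.2 181.1] y at 161.2 tilt [ 0.013  0.005 -1.   ] j [ 0.12  0.29 -0.27 -0.   -1.   -0.45] w 9.0
shift tool [  4.4 -70.4   7.8] turn z -0.328 or 2.814
[ 5.8 10.   1.2] 58.62803757190704 [ 2.86 -1.67  0.08]
```

send_rows(
  series=[
    [[-8.7, 24, 0], [0, 0, 0.11], 4],
    [[-6.8, 24, 0], [0, 0, 0.11], 4],
    [[-6.8, 24, 0], [0, 0, 0.11], 4],
    [[-6.8, 24, 0], [0, 0, 0.11], 4],
    [[-6.8, 24, 0], [0, 0, 0.11], 4],
    [[-3.4, 12, 0], [0, 0, 0.055], 4],
    [[0, 0, 0], [0, 0, 0], 4],
  ],
)

```text
clock: 25.2
position: [448.9, 10.1, 181.0]
ee_rot: [-0.314, 0.949, 0.0, 0.007]
contact_force: [6.9, 2.8, 0.3]
gripper_width: 9.0
grasp_force: 59.0
```

```bash
python3 - <<'E'
from h import *
plan((602,-120,174),180)
s=monitor.read_state();print(s['contact_force'].round(1),s['grasp_force'],s['wrist_torque'].round(2))
E
```

```text
t 25.20 pos [448.9  10.1 181. ] y at 126.6 tilt [ 0.012  0.004 -1.   ] j [ 0.39  0.13 -0.49  0.   -0.95 -1.32] w 9.0
shift tool [ -45.  -195.7    8.4] turn z -0.931 or 2.21
[6.9 2.8 0.3] 59.00012254714966 [ 0.94 -1.79  0.07]
```

send_rows(
  series=[
    [[-8, 24, 0], [0, 0, 0.11], 4],
    [[-6.9, 24, 0], [0, 0, 0.11], 4],
    [[-6.9, 24, 0], [0, 0, 0.11], 4],
    [[-6.9, 24, 0], [0, 0, 0.11], 4],
    [[-6.9, 24, 0], [0, 0, 0.11], 4],
    [[-6.9, 24, 0], [0, 0, 0.11], 4],
    [[-3.4, 12, 0], [0, 0, 0.055], 4],
    [[0, 0, 0], [0, 0, 0], 4],
  ],
)

```text
clock: 26.0
position: [440.4, 169.1, 181.0]
ee_rot: [0.038, 0.999, 0.002, 0.003]
contact_force: [2.2, -0.2, 6.0]
gripper_width: 8.8
grasp_force: 59.7
```

```bash
python3 - <<'E'
from h import *
plan((602,-120,174),180)
s=monitor.read_state();print(s['contact_force'].round(1),s['grasp_force'],s['wrist_torque'].round(2))
P=[(604.4,-122.2),(536.7,-93.2),(448.9,10.1),tuple(s['position'][:2])]
from scipy.optimize import least_squares
f=lambda v:[np.hypot(p[0]-v[0],p[1]-v[1])-v[2] for p in P]
r=least_squares(f,[645,100,226]);print(r.x.round(1),r.fun.round(1));a=[np.arctan2(p[1]-r.x[1],p[0]-r.x[0]) for p in (P[0],P[-1])];print((a[0]-a[1])%(2*np.pi))
E
```

```text
t 26.00 pos [440.4 169.1 181. ] y at 85.7 tilt [ 0.007  0.003 -1.   ] j [ 0.71  0.17 -0.44  0.   -0.96 -2.36] w 8.8
shift tool [-182.9 -276.1    7.3] turn z 1.495 or -1.646
[ 2.2 -0.2  6. ] 59.6711128950119 [-0.09 -0.94  0.12]
[660.3 101.  230.2] [-0.   0.1 -0.   0. ]
1.6255593706800298
```

send_rows(
  series=[
    [[-7, 24, 0], [0, 0, 0.11], 4],
    [[-6.9, 24, 0], [0, 0, 0.11], 4],
    [[-5, 17, 0], [0, 0, 0.08], 4],
    [[0, 0, 0], [0, 0, 0], 4],
    [[0, 0, 0], [0, 0, 0], 45],
    [[0, 0, 0], [0, 0, 0], 45],
    [[0, 0, -30], [0, 0, 0], 45],
    [[0, 0, -40], [0, 0, 0], 45],
  ],
)

```text
clock: 26.8
position: [465.7, 225.3, 247.0]
ee_rot: [0.188, 0.982, -0.003, -0.002]
contact_force: [0.7, 1.2, 0.1]
gripper_width: 44.9
grasp_force: 0.0
```

send_rows(
  series=[
    [[0, 0, -40], [0, 0, 0], 60],
    [[0, 0, -20], [0, 0, -0.14], 75],
    [[0, 0, 0], [0, 0, -0.14], 80],
    [[0, 0, 0], [0, 0, 0], 80],
  ],
)

```text
clock: 27.2
position: [466.9, 226.3, 308.9]
ee_rot: [0.049, 0.999, 0.0, -0.0]
contact_force: [-0.4, 0.3, -1.3]
gripper_width: 80.0
grasp_force: 0.0
```

```bash
python3 - <<'E'
from h import *
plan((430,-300,320),90);snap('top','top14');snap('wrist','w14')
im=ld('top0')['im'].astype(int);r,g,b=im[...,0],im[...,1],im[...,2]
m=((r>150)&(g>80)&(g<150)&(b<60)).astype(np.uint8)[200:290,330:420]
n,l,s,c=cv2.connectedComponentsWithStats(m);print(sorted(s.tolist(),key=lambda x:-x[4])[:4])
print(im[225:262:6,366:390:3].tolist())
E
```

```text
t 27.20 pos [466.9 226.3 308.9] y at 84.3 tilt [ 0.     0.001 -1.   ] j [ 0.76  0.15 -0.11 -0.   -1.3  -2.43] w 80.0
shift tool [ -15.3 -527.4  -11.4] turn z -0.099 or 3.043
[[0, 0, 90, 90, 7972], [50, 27, 6, 28, 62], [40, 20, 5, 34, 61], [54, 23, 2, 2, 2]]
[[[59, 51, 47], [82, 50, 36], [170, 94, 44], [207, 136, 65], [207, 135, 64], [208, 133, 63], [205, 129, 60], [198, 128, 81]], [[40, 40, 38], [85, 50, 32], [177, 107, 53], [207, 136, 63], [206, 134, 61], [208, 133, 63], [194, 122, 58], [165, 109, 71]], [[49, 47, 48], [93, 49, 26], [198, 122, 58], [208, 138, 66], [208, 137, 64], [207, 133, 63], [191, 120, 59], [181, 119, 76]], [[28, 23, 24], [104, 56, 29], [193, 124, 61], [123, 86, 52], [138, 96, 55], [170, 113, 59], [169, 107, 54], [178, 115, 72]], [[54, 43, 37], [127, 67, 36], [192, 128, 63], [55, 48, 47], [47, 50, 49], [121, 83, 49], [178, 112, 61], [182, 119, 75]], [[44, 41, 39], [59, 48, 41], [76, 46, 34], [108, 62, 36], [114, 68, 40], [132, 77, 46], [157, 100, 63], [183, 120, 77]], [[65, 66, 51], [52, 57, 49], [50, 47, 48], [49, 48, 47], [45, 45, 45], [54, 50, 46], [172, 113, 72], [184, 120, 79]]]
```

send_rows(
  series=[
    [[0, 0, 0], [0, 0, -0.099], 80],
    [[3, -45, 0], [0, 0, 0], 80],
    [[3, -45, 0], [0, 0, 0], 80],
    [[3, -45, 0], [0, 0, 0], 80],
    [[3, -45, 0], [0, 0, 0], 80],
    [[3, -45, 0], [0, 0, 0], 80],
    [[3, -45, 0], [0, 0, 0], 80],
    [[3, -45, 0], [0, 0, 0], 80],
  ],
)

```text
clock: 28.1
position: [445.4, -90.1, 307.9]
ee_rot: [0.001, 1.0, -0.0, -0.001]
contact_force: [0.7, -0.5, 0.7]
gripper_width: 80.4
grasp_force: 0.0
```

send_rows(
  series=[
    [[3, -45, 0], [0, 0, 0], 80],
    [[3, -45, 0], [0, 0, 0], 80],
    [[3, -45, 0], [0, 0, 0], 80],
    [[3, -45, 0], [0, 0, 0], 80],
    [[0, 0, 0], [0, 0, 0], 80],
  ],
)

```text
clock: 28.6
position: [433.3, -272.3, 306.9]
ee_rot: [0.004, 1.0, 0.0, -0.002]
contact_force: [0.2, 0.4, -0.8]
gripper_width: 79.9
grasp_force: 0.0
```

```bash
python3 -c "
from h import *
plan((430,-400,320),90);snap('wrist','w15');print(proj('w15',[[425,-381,12],[430,-385,132]]))"
```

```text
t 28.60 pos [ 433.3 -272.3  306.9] y at 89.5 tilt [-0.004  0.    -1.   ] j [-0.24  0.14 -0.13  0.   -1.3  -1.34] w 79.9
shift tool [   2.3 -127.7  -13.1] turn z -0.008 or 3.133
[[180.8 145.9]
 [148.6 167.7]]
```

send_rows(
  series=[
    [[15, -45, 0], [0, 0, 0], 80],
    [[15, -45, 0], [0, 0, 0], 80],
    [[0, -45, 0], [0, 0, 0], 80],
    [[0, 0, 0], [0, 0, 0], 80],
  ],
)

```text
clock: 29.05
position: [404.3, -406.0, 306.8]
ee_rot: [0.002, 1.0, 0.0, -0.001]
contact_force: [-0.3, 0.9, -0.5]
gripper_width: 80.0
grasp_force: 0.0
```

```bash
python3 -c "
from h import *
plan((430,-400,320),90);snap('wrist','w16');print(proj('w16',[[425,-381,12],[430,-385,132]]))
import numpy as np
for n in ['w15','w16']:
    im=ld(n)['im'].astype(int);r,g,b=im[...,0],im[...,1],im[...,2]
    m=(np.maximum(r,np.maximum(g,b))<90).astype(np.uint8); nn,l,s,c=cv2.connectedComponentsWithStats(m); print(n,[(x.tolist(),cc.round().tolist()) for x,cc in zip(s,c) if x[4]>200])
"
```

```text
t 29.05 pos [ 404.3 -406.   306.8] y at 89.7 tilt [-0.003  0.001 -1.   ] j [-0.5   0.25  0.01  0.   -1.33 -1.07] w 80.0
shift tool [-25.7   6.1 -13.3] turn z -0.005 or 3.137
[[280.  166.1]
 [282.5 194.5]]
w15 [([0, 0, 512, 384, 150485], [257.0, 154.0]), ([149, 93, 77, 118, 3995], [194.0, 139.0]), ([147, 122, 24, 32, 637], [158.0, 138.0]), ([0, 240, 512, 144, 41326], [256.0, 334.0])]
w16 [([0, 0, 512, 384, 151166], [254.0, 154.0]), ([238, 113, 87, 91, 3659], [271.0, 151.0]), ([283, 151, 27, 31, 634], [296.0, 166.0]), ([0, 209, 58, 74, 350], [42.0, 243.0]), ([0, 240, 512, 144, 40496], [260.0, 335.0]), ([199, 262, 18, 25, 218], [207.0, 274.0])]
```

Now my last composite view: both wrist views of the scanner, plus the top view of tub and door.

```bash
python3 - <<'E'
from h import *
a=cv2.resize(ld('w15')['im'][85:245,60:260],(400,320),interpolation=2)
b=cv2.resize(ld('w16')['im'][85:245,200:400],(400,320),interpolation=2)
snap('top','top16');t=cv2.resize(ld('top16')['im'][90:300,70:470],(533,280),interpolation=2)
t=np.hstack([t,np.zeros((280,267,3),np.uint8)])
cv2.imwrite('pics/scan.png',np.vstack([np.hstack([a,b]),t])[:,:,::-1])
E
```

```text
(no output)
```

View pics/scan.png

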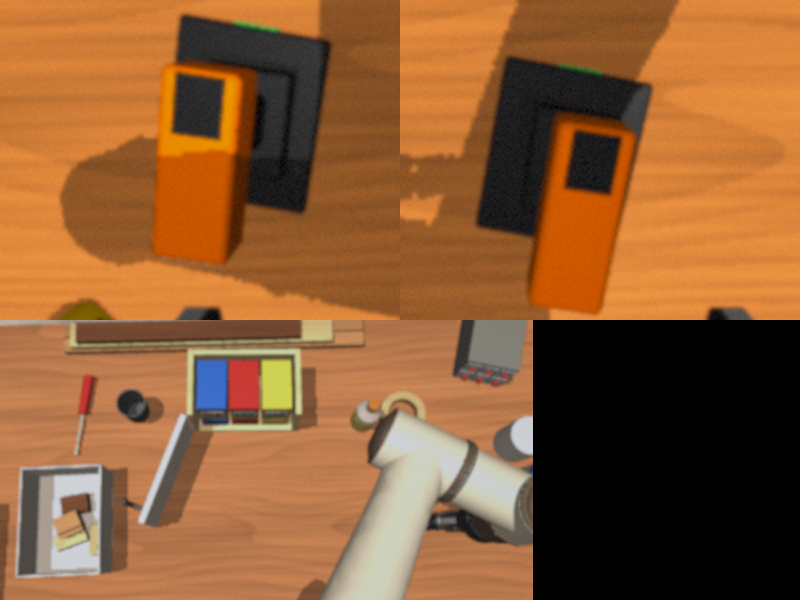

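Scanner: head's rear (with the display) is towards the robot and its front faces roughly +x; the pad corners are at crop (182,15),(328,40),(303,212) in w15 and (508,57),(651,85),(478,225) in w16. The door stands open about 1.9 rad and all four offcuts are in the tub.

```bash
python3 - <<'E'
from h import *
A=lambda P:[(x/2+60,y/2+85) for x,y in P]; B=lambda P:[((x-400)/2+200,y/2+85) for x,y in P]
h1=A([(163,66),(242,72),(227,262),(155,252)]);h2=B([(556,113),(633,128),(600,312),(532,303)])
for n,h in (('w15',h1),('w16',h2)):
    q=onz(n,h,132)[:,:2];m=q.mean(0);d=(q[2]+q[3]-q[0]-q[1])/2;print(n,q.tolist(),'ctr',m.round(1),'len',np.hypot(*d).round(1),'yaw',np.degrees(np.arctan2(d[1],d[0])).round(1))
print('tri',[tri([('w15',a),('w16',b)]).tolist() for a,b in zip(h1,h2)])
p1=onz('w15',A([(182,15),(328,40),(303,212)]),12)[:,:2];p2=onz('w16',B([(508,57),(651,85),(478,225)]),12)[:,:2]
print('pad w15',p1.tolist(),'ctr',((p1[0]+p1[2])/2).round(1),'w16',p2.tolist(),'ctr',((p2[1]+p2[2])/2).round(1))
for p,i,j,k in ((p1,0,1,2),(p2,1,0,2)): print('sides',np.hypot(*(p[i]-p[j])),np.hypot(*(p[j]-p[k])),'yaws',np.degrees(np.arctan2(*(p[k]-p[j] )[::-1])),np.degrees(np.arctan2(*(p[0]-p[1])[::-1])))
E
```

```text
w15 [[381.3, -387.2], [384.8, -349.2], [481.2, -364.0], [475.5, -401.2]] ctr [ 430.7 -375.4] len 96.4 yaw -8.6
w16 [[376.4, -389.9], [383.9, -352.3], [481.3, -365.8], [475.9, -401.7]] ctr [ 429.4 -377.4] len 99.3 yaw -7.3
tri [[379.6, -389.9, 123.4], [385.1, -351.0, 124.5], [482.9, -365.3, 127.9], [476.0, -401.7, 131.1]]
pad w15 [[355.0, -415.2], [372.2, -320.9], [488.2, -342.6]] ctr [ 421.6 -378.9] w16 [[354.8, -415.6], [373.2, -321.2], [469.4, -437.9]] ctr [ 421.3 -379.5]
sides 95.85577708203091 118.01224512735956 yaws -10.595795705616965 -100.3369239756393
sides 96.17650440726158 116.74951820029062 yaws -11.011569781259453 -101.02953122398047
```

send_rows(
  series=[
    [[-8, 15, 30], [0, 0, 0], 80],
    [[-8, 15.5, 40], [0, 0, 0.076], 70],
    [[0, 0, 40], [0, 0, 0.076], 66],
    [[0, 0, 30], [0, 0, 0], 66],
    [[0, 0, 0], [0, 0, 0], 66],
  ],
)

```text
clock: 29.65
position: [418.5, -369.2, 164.5]
ee_rot: [0.075, 0.997, 0.002, -0.004]
contact_force: [-0.0, -0.4, -0.5]
gripper_width: 65.9
grasp_force: 0.0
```

```bash
python3 -c "
from h import *
plan((420.6,-376,100),81.5)"
```

```text
t 29.65 pos [ 418.5 -369.2  164.5] y at 81.4 tilt [-0.009  0.006 -1.   ] j [-0.43  0.33 -0.25 -0.   -1.   -1.29] w 65.9
shift tool [-3.7 -6.7 64.4] turn z -0.001 or 3.14
```

send_rows(
  series=[
    [[0, 0, 0], [0, 0, 0], 66],
    [[0, 0, 0], [0, 0, 0], 66],
  ],
)

```text
clock: 29.85
position: [422.2, -373.0, 171.1]
ee_rot: [0.075, 0.997, -0.001, 0.002]
contact_force: [-0.0, 0.8, -0.1]
gripper_width: 65.9
grasp_force: 0.0
```

```bash
python3 -c "
from h import *
plan((420.6,-376,100),81.5)"
```

```text
t 29.85 pos [ 422.2 -373.   171.1] y at 81.4 tilt [ 0.004 -0.002 -1.   ] j [-0.44  0.33 -0.24  0.   -1.   -1.29] w 65.9
shift tool [ 1.4 -3.1 71.1] turn z -0.002 or 3.14
```

send_rows(
  series=[
    [[1, -3, 20], [0, 0, 0], 66],
    [[0, 0, 25], [0, 0, 0], 66],
    [[0, 0, 25], [0, 0, 0], 66],
    [[0, 0, 0], [0, 0, 0], 66],
    [[0, 0, 0], [0, 0, 0], 66],
  ],
)

```text
clock: 30.35
position: [420.3, -376.3, 100.4]
ee_rot: [0.075, 0.997, -0.001, 0.001]
contact_force: [0.4, -0.0, 0.7]
gripper_width: 66.2
grasp_force: 0.0
```

```bash
python3 -c "
from h import *
plan((420.6,-376,100),81.5)"
```

```text
t 30.35 pos [ 420.3 -376.3  100.4] y at 81.4 tilt [ 0.002 -0.002 -1.   ] j [-0.44  0.41 -0.32  0.   -0.84 -1.28] w 66.2
shift tool [-0.3  0.3  0.4] turn z -0.002 or 3.139
```

send_rows(
  series=[
    [[0, 0, 0], [0, 0, 0], 50],
    [[0, 0, 0], [0, 0, 0], 40],
    [[0, 0, 0], [0, 0, 0], 30],
    [[0, 0, 0], [0, 0, 0], 30],
    [[0, 0, 0], [0, 0, 0], 30],
  ],
)

```text
clock: 30.85
position: [420.6, -376.1, 100.8]
ee_rot: [0.075, 0.997, -0.001, 0.002]
contact_force: [0.8, 2.6, 6.6]
gripper_width: 39.2
grasp_force: 61.4
```

```bash
python3 -c "
from h import *
plan((420.6,-376,100),81.5);s=monitor.read_state();print(s['contact_force'],s['wrist_torque'])"
```

```text
t 30.85 pos [ 420.6 -376.1  100.8] y at 81.4 tilt [ 0.003 -0.002 -1.   ] j [-0.44  0.41 -0.32  0.   -0.84 -1.28] w 39.2
shift tool [-0.   0.1  0.8] turn z -0.002 or 3.139
[0.75391421 2.55914524 6.55475489] [ 0.67997022 -0.00840321 -0.04988305]
```

send_rows(
  series=[
    [[0, 0, -10], [0, 0, 0], 30],
    [[0, 0, -15], [0, 0, 0], 30],
    [[0, 0, -15], [0, 0, 0], 30],
    [[0, 0, 0], [0, 0, -0.067], 30],
    [[0, 0, 0], [0, 0, -0.067], 30],
    [[-4.5, 18, 0], [0, 0, 0], 30],
    [[-9, 35, 0], [0, 0, 0], 30],
    [[-9, 35, 0], [0, 0, 0], 30],
  ],
)

```text
clock: 31.65
position: [442.6, -287.2, 138.4]
ee_rot: [0.01, 1.0, 0.0, -0.001]
contact_force: [1.4, -0.3, -3.4]
gripper_width: 39.0
grasp_force: 61.3
```

send_rows(
  series=[
    [[-9, 35, 0], [0, 0, 0], 30],
    [[-9, 35, 0], [0, 0, 0], 30],
    [[-9, 35, 0], [0, 0, 0], 30],
    [[-9, 35, 0], [0, 0, 0], 30],
    [[-9, 35, 0], [0, 0, 0], 30],
    [[-9, 35, 0], [0, 0, 0], 30],
    [[-9, 35, 0], [0, 0, 0], 30],
    [[-4.5, 22, 0], [0, 0, 0], 30],
  ],
)

```text
clock: 32.45
position: [515.6, -20.1, 138.8]
ee_rot: [0.008, 1.0, 0.0, -0.0]
contact_force: [0.8, -0.2, -4.0]
gripper_width: 39.5
grasp_force: 61.5
```

send_rows(
  series=[
    [[0, 0, 10], [0, 0, 0], 30],
    [[0, 0, 15], [0, 0, 0], 30],
    [[0, 0, 12], [0, 0, 0], 30],
    [[0, 0, 0], [0, 0, 0], 30],
    [[0, 0, 0], [0, 0, 0], 30],
  ],
)

```text
clock: 32.95
position: [515.1, -22.9, 101.4]
ee_rot: [0.009, 1.0, -0.0, -0.0]
contact_force: [-0.9, 0.4, -2.5]
gripper_width: 39.0
grasp_force: 61.4
```

```bash
python3 - <<'E'
from h import *
plan((516,-22.2,103.8),89);s=monitor.read_state();print(s['contact_force'],s['wrist_torque'],s['grasp_force'])
snap('wrist','w17');snap('scene','s17');snap('top','t17')
for n,c in (('s17','scene'),('t17','top')):
    im=ld(n)['im'].astype(int);r,g,b=im[...,0],im[...,1],im[...,2]
    m=((r>140)&(g<75)&(b<75)).astype(np.uint8)
    nn,l,st,c=cv2.connectedComponentsWithStats(m);print(n,[x.tolist() for x in st if 60<x[4]<3000])
E
```

```text
t 32.95 pos [515.1 -22.9 101.4] y at 89.0 tilt [-0.001 -0.    -1.   ] j [ 0.27  0.34 -0.43  0.   -0.8  -1.86] w 39.0
shift tool [-0.8  0.7 -2.4] turn z -0.0 or 3.141
[-0.93210979  0.4481513  -2.53798789] [ 0.00265953 -0.03229431 -0.00319797] 61.43765330314636
s17 [[258, 202, 29, 41, 952], [400, 218, 10, 31, 194]]
t17 [[242, 120, 23, 37, 815], [130, 132, 9, 28, 155]]
```

```bash
python3 - <<'E'
from h import *
for n in ['w17','w14','w13','w12','w11']:
    im=ld(n)['im'].astype(int);r,g,b=im[...,0],im[...,1],im[...,2]
    m=((r>130)&(g<60)&(b<60)).astype(np.uint8)
    nn,l,st,c=cv2.connectedComponentsWithStats(m)
    for i in range(1,nn):
        if st[i,4]>150:
            cn=cv2.findContours((l==i).astype(np.uint8),0,1)[0][0];p=cv2.approxPolyDP(cv2.convexHull(cn),4,True).reshape(-1,2)
            print(n,st[i].tolist(),p.tolist(),onz(n,p,150)[:,:2].round().tolist())
E
```

```text
w14 [62, 372, 32, 12, 326] [[93, 380], [62, 383], [70, 372], [89, 372]] [[697.0, 0.0], [699.0, -40.0], [683.0, -25.0], [684.0, -1.0]]
w13 [0, 287, 80, 57, 2527] [[4, 343], [0, 287], [79, 290]] [[796.0, -0.0], [786.0, -52.0], [725.0, -50.0]]
w13 [81, 329, 17, 22, 188] [[96, 329], [97, 337], [82, 350], [84, 338]] [[717.0, -16.0], [718.0, -9.0], [732.0, 4.0], [728.0, -8.0]]
w13 [121, 341, 27, 27, 473] [[147, 341], [147, 367], [121, 366], [138, 342]] [[679.0, -6.0], [682.0, 20.0], [703.0, 19.0], [686.0, -5.0]]
w12 [0, 293, 71, 46, 1731] [[12, 338], [2, 293], [70, 296]] [[796.0, 7.0], [792.0, -52.0], [716.0, -50.0]]
w12 [81, 329, 17, 21, 181] [[96, 329], [97, 337], [82, 349], [84, 338]] [[694.0, -9.0], [695.0, 1.0], [715.0, 18.0], [710.0, 3.0]]
w11 [0, 187, 99, 68, 6148] [[0, 187], [88, 189], [98, 252], [0, 251]] [[770.0, -56.0], [680.0, -54.0], [680.0, 12.0], [786.0, 13.0]]
```

send_rows(
  series=[
    [[-0.8, 0, -2.4], [0, 0, 0], 30],
    [[0, 0, 0], [0, 0, 0], 30],
    [[0, 0, 0], [0, 0, 0], 30],
    [[0, 0, 0], [0, 0, 0], 30],
    [[0, 0, 0], [0, 0, 0], 30],
    [[0, 0, 0], [0, 0, 0], 30],
    [[0, 0, 0], [0, 0, 0], 30],
    [[0, 0, 0], [0, 0, 0], 30],
  ],
)

```text
clock: 33.9
position: [516.2, -22.2, 104.0]
ee_rot: [0.009, 1.0, 0.0, 0.0]
contact_force: [0.2, -0.6, -3.4]
gripper_width: 39.2
grasp_force: 61.5
```

send_rows(
  series=[
    [[0, 0, 0], [0, 0, 0], 30],
    [[0, 0, 0], [0, 0, 0], 30],
    [[0, 0, 0], [0, 0, 0], 30],
    [[0, 0, 0], [0, 0, 0], 30],
    [[0, 0, 0], [0, 0, 0], 30],
    [[0, 0, 0], [0, 0, 0], 30],
    [[0, 0, 0], [0, 0, 0], 30],
    [[0, 0, 0], [0, 0, 0], 30],
  ],
)

```text
clock: 34.7
position: [516.2, -22.2, 104.0]
ee_rot: [0.009, 1.0, -0.0, -0.0]
contact_force: [0.1, 0.2, -2.4]
gripper_width: 39.2
grasp_force: 61.5
```

send_rows(
  series=[
    [[0, 0, 0], [0, 0, 0], 30],
    [[0, 0, 0], [0, 0, 0], 30],
    [[0, 0, 0], [0, 0, 0], 30],
    [[0, 0, 0], [0, 0, 0], 30],
    [[0, 0, 0], [0, 0, 0], 30],
    [[0, 0, 0], [0, 0, 0], 30],
    [[0, 0, 0], [0, 0, 0], 30],
    [[0, 0, 0], [0, 0, 0], 30],
  ],
)

```text
clock: 35.5
position: [516.2, -22.2, 104.1]
ee_rot: [0.009, 1.0, -0.0, 0.0]
contact_force: [0.1, -1.1, -3.4]
gripper_width: 39.1
grasp_force: 61.5
```

send_rows(
  series=[
    [[0, 0, 0], [0, 0, 0], 30],
    [[0, 0, 0], [0, 0, 0], 30],
    [[0, 0, 0], [0, 0, 0], 30],
    [[0, 0, 0], [0, 0, 0], 30],
    [[0, 0, 0], [0, 0, 0], 30],
    [[0, 0, -15], [0, 0, 0], 30],
    [[0, 0, -20], [0, 0, 0], 30],
    [[0, 0, 0], [0, 0, 0], 30],
  ],
)

```text
clock: 36.3
position: [518.3, -21.9, 141.5]
ee_rot: [0.008, 1.0, 0.0, 0.003]
contact_force: [0.8, -0.0, -2.7]
gripper_width: 39.2
grasp_force: 61.8
```

```bash
python3 -c "
from h import *
plan((421.5,-379,138.8),80)"
```

```text
t 36.30 pos [518.3 -21.9 141.5] y at 89.1 tilt [ 0.006  0.001 -1.   ] j [ 0.27  0.29 -0.38  0.   -0.89 -1.86] w 39.2
shift tool [  90.9 -358.7    1.8] turn z 0.158 or -2.984
```

send_rows(
  series=[
    [[4.5, -18, 0], [0, 0, 0], 30],
    [[9, -36, 0], [0, 0, 0], 30],
    [[9, -36, 0], [0, 0, 0], 30],
    [[9, -36, 0], [0, 0, 0], 30],
    [[9, -36, 0], [0, 0, 0], 30],
    [[9, -36, 0], [0, 0, 0], 30],
    [[9, -36, 0], [0, 0, 0], 30],
    [[9, -36, 0], [0, 0, 0], 30],
  ],
)

```text
clock: 37.1
position: [443.0, -292.2, 138.0]
ee_rot: [0.009, 1.0, 0.0, -0.0]
contact_force: [0.6, -0.2, -3.3]
gripper_width: 39.3
grasp_force: 61.7
```

send_rows(
  series=[
    [[9, -36, 0], [0, 0, 0], 30],
    [[9, -36, 0], [0, 0, 0], 30],
    [[4.5, -16, 0], [0, 0, 0], 30],
    [[0, 0, 0], [0, 0, 0.07], 30],
    [[0, 0, 0], [0, 0, 0.07], 30],
    [[0, 0, 0], [0, 0, 0], 30],
    [[0, 0, 0], [0, 0, 0], 30],
    [[0, 0, 0], [0, 0, 0], 30],
  ],
)

```text
clock: 37.9
position: [420.0, -378.3, 138.6]
ee_rot: [0.078, 0.997, 0.0, -0.0]
contact_force: [0.6, -0.4, -2.9]
gripper_width: 38.9
grasp_force: 61.8
```

```bash
python3 -c "
from h import *
plan((421.5,-378.5,101.5),81)"
```

```text
t 37.90 pos [ 420.  -378.3  138.6] y at 81.1 tilt [-0.  0. -1.] j [-0.45  0.37 -0.27 -0.   -0.93 -1.28] w 38.9
shift tool [-1.6  0.1 37.1] turn z 0.001 or -3.14
```

Lower to just above, then slowly to contact, and release.

send_rows(
  series=[
    [[-1.6, 0, 12], [0, 0, 0], 30],
    [[0, 0, 12], [0, 0, 0], 30],
    [[0, 0, 8], [0, 0, 0], 30],
    [[0, 0, 3], [0, 0, 0], 30],
    [[0, 0, 1.5], [0, 0, 0], 30],
    [[0, 0, 0], [0, 0, 0], 30],
    [[0, 0, 0], [0, 0, 0], 30],
  ],
)

```text
clock: 38.6
position: [421.9, -379.1, 102.9]
ee_rot: [0.078, 0.997, -0.0, 0.0]
contact_force: [1.1, -0.0, -2.2]
gripper_width: 38.8
grasp_force: 61.9
```

```bash
python3 -c "
from h import *
plan((421.5,-378.5,101),81);s=monitor.read_state();print(s['contact_force'])"
```

```text
t 38.60 pos [ 421.9 -379.1  102.9] y at 81.0 tilt [ 0.001 -0.001 -1.   ] j [-0.45  0.41 -0.31  0.   -0.85 -1.28] w 38.8
shift tool [0.5 0.5 1.9] turn z 0.0 or -3.142
[ 1.10512687 -0.04242061 -2.2276305 ]
```

send_rows(
  series=[
    [[0, 0, 1], [0, 0, 0], 30],
    [[0, 0, 1], [0, 0, 0], 30],
    [[0, 0, 0.3], [0, 0, 0], 30],
    [[0, 0, 0], [0, 0, 0], 30],
    [[0, 0, 0], [0, 0, 0], 30],
  ],
)

```text
clock: 39.1
position: [421.8, -378.9, 100.8]
ee_rot: [0.078, 0.997, -0.0, 0.0]
contact_force: [-0.7, 1.5, 2.5]
gripper_width: 39.0
grasp_force: 62.3
```

send_rows(
  series=[
    [[0, 0, 0], [0, 0, 0], 48],
    [[0, 0, 0], [0, 0, 0], 60],
    [[0, 0, 0], [0, 0, 0], 70],
    [[0, 0, 0], [0, 0, 0], 70],
    [[0, 0, -20], [0, 0, 0], 70],
    [[0, 0, -40], [0, 0, 0], 70],
    [[0, 0, -45], [0, 0, 0], 70],
    [[0, 0, -45], [0, 0, 0], 70],
  ],
)

```text
clock: 39.9
position: [421.3, -378.8, 251.7]
ee_rot: [0.079, 0.997, 0.0, -0.0]
contact_force: [0.6, -0.2, -0.0]
gripper_width: 70.1
grasp_force: 0.0
```

send_rows(
  series=[
    [[0, 30, -45], [0, 0, 0], 60],
    [[0, 30, -10], [0, 0, 0], 60],
    [[0, 0, 0], [0, 0, 0], 50],
    [[0, 0, 0], [0, 0, 0], 45],
  ],
)

```text
clock: 40.3
position: [430.7, -321.4, 302.0]
ee_rot: [0.078, 0.997, -0.0, 0.0]
contact_force: [-0.5, -0.0, -0.8]
gripper_width: 44.5
grasp_force: 0.0
```

```bash
python3 - <<'E'
from h import *
snap('wrist','w20')
# compare with expected head-top corners & pad corners by projecting; measure orange mask centroid vs simulated
def orange(n):
    im=cv2.cvtColor(ld(n)['im'],cv2.COLOR_RGB2HSV).astype(int)
    return im
s=monitor.read_state()
plan((465.7,225.3,300),62)
yaw=np.radians(-9);c,si=np.cos(yaw),np.sin(yaw)
o=np.array([421.5,-378.8,12])
hd=[o+np.array([c*x-si*y,si*x+c*y,120]) for x,y in((-40,-20),(-40,20),(60,20),(60,-20))]
scr=[o+np.array([c*x-si*y,si*x+c*y,120]) for x,y in((-20,0),)]
print('proj head',proj('w20',hd).tolist())
im=ld('w20')['im'].astype(int);mx=im.max(2);m=(mx<85).astype(np.uint8)
n,l,st,ce=cv2.connectedComponentsWithStats(m);print([(a.tolist(),b.round(1).tolist()) for a,b in zip(st,ce) if a[4]>200])
# same blobs predicted from w15/w16 screen centroid
d1=[(158,138)];print('screen before w15',onz('w15',d1,132),'w16',onz('w16',[(296,166)],132))
for a,b in zip(st,ce):
    if 300<a[4]<1500: print('screen now',onz('w20',[b],132))
E
```

```text
t 40.35 pos [ 430.4 -321.7  301.2] y at 81.0 tilt [-0.001  0.    -1.   ] j [-0.34  0.19 -0.09 -0.   -1.29 -1.39] w 45.1
shift tool [ 50.6 545.8   1.5] turn z 0.332 or -2.81
proj head [[179.4, 128.9], [221.5, 128.7], [224.6, 227.2], [185.8, 227.1]]
[([0, 0, 512, 384, 149868], [254.6, 153.1]), ([181, 105, 75, 90, 3508], [229.4, 139.6]), ([191, 136, 23, 28, 619], [202.0, 149.5]), ([0, 231, 512, 153, 42409], [261.6, 331.9])]
screen before w15 [[ 400.7 -372.9  132. ]] w16 [[ 400.7 -372.   132. ]]
screen now [[ 401.6 -375.   132. ]]
```

Scanner is upright and placed as planned. Back to the handle.

send_rows(
  series=[
    [[3.9, 42, 0], [0, 0, 0], 45],
    [[3.9, 42, 0], [0, 0, 0], 45],
    [[3.9, 42, 0], [0, 0, 0], 45],
    [[3.9, 42, 0], [0, 0, 0], 45],
    [[3.9, 42, 0], [0, 0, 0], 45],
    [[3.9, 42, 0], [0, 0, 0], 45],
    [[3.9, 42, 0], [0, 0, 0], 45],
    [[3.9, 42, 0], [0, 0, 0], 45],
  ],
)

```text
clock: 41.15
position: [452.2, 15.8, 300.8]
ee_rot: [0.079, 0.997, -0.001, -0.001]
contact_force: [0.8, -0.7, -0.1]
gripper_width: 45.3
grasp_force: 0.0
```

send_rows(
  series=[
    [[3.9, 42, 0], [0, 0, 0], 45],
    [[3.9, 42, 0], [0, 0, 0], 45],
    [[3.9, 42, 0], [0, 0, 0], 45],
    [[3.9, 42, 0], [0, 0, 0], 45],
    [[3.9, 42, 0], [0, 0, 0], 45],
    [[0, 0, 20], [0, 0, 0.109], 45],
    [[0, 0, 20], [0, 0, 0.109], 45],
    [[0, 0, 0], [0, 0, 0], 45],
  ],
)

```text
clock: 41.95
position: [464.7, 224.0, 257.5]
ee_rot: [0.187, 0.982, -0.003, -0.003]
contact_force: [0.3, -0.0, -0.3]
gripper_width: 45.3
grasp_force: 0.0
```

send_rows(
  series=[
    [[0, 0, 0], [0, 0, 0], 45],
    [[0, 0, 0], [0, 0, 0], 45],
  ],
)

```text
clock: 42.15
position: [466.9, 225.1, 262.7]
ee_rot: [0.186, 0.983, 0.0, 0.001]
contact_force: [-0.2, -0.4, 0.8]
gripper_width: 45.1
grasp_force: 0.0
```

```bash
python3 - <<'E'
from h import *
plan((466.9,226.3,181),68.5)
snap('wrist','w21');p=proj('w21',[[466.9,226.3,198],[466.9,226.3,66]]);print(p.tolist())
im=ld('w21')['im'];mx=im.max(2).astype(int)
x,y=p[0].round().astype(int)
print(y,x);print(mx[y-30:y+24:4,x-40:x+44:4])
E
```

```text
t 42.15 pos [466.9 225.1 262.7] y at 68.5 tilt [ 0.001  0.    -1.   ] j [ 0.76  0.18 -0.2   0.   -1.19 -2.71] w 45.1
shift tool [ 0.5  1.  81.7] turn z 0.001 or -3.141
[[263.4, 203.3], [262.7, 164.3]]
203 263
[[ 88  89 113 117 118 119 116 116 120  72  37  44 105 227 224 222 222 223
  229 234 190]
 [ 88  86 105  83 119 120 169 171 164 165  35  47  69 223 224 223 227 236
  236 235 224]
 [ 87  72  69  77 120 167 182 176 178 166  36  42  56 222 232 235 238 235
  233 231 228]
 [ 88  95 113 113 113 113 114 115 100  74  38  43  47 232 237 235 232 232
  226 229 235]
 [ 94  95  94  93 111 113 111 110  94  85  33  46  46 212 232 228 230 232
  235 237 234]
 [107 122 105  86 210 231 227 230 236 212  41  37  45 192 232 237 238 236
  232 226 227]
 [117 114  97  86 183 228 232 235 235 198  35  39  45 158 237 234 230 226
  232 235 236]
 [123 115  89  87 192 236 237 236 230 188  41  58  58 119 226 229 237 235
  235 231 229]
 [136  91  84  85 201 233 233 234 237 204  78  97  97  94 233 235 231 229
  226 225 230]
 [136  85  83  84 183 233 238 238 235 188  84  97  76  79 231 229 226 228
  233 232 231]
 [112  88  82  81 190 238 234 229 232 230  73  67  64 151 228 233 234 230
  230 229 225]
 [119  85  85  80 210 226 228 237 235 233 221 172 199 233 234 231 228 226
  225 222 221]
 [121  83  85  96 227 238 236 233 230 232 235 236 233 232 226 225 221 221
  225 225 227]
 [127  83  87 115 225 230 227 230 234 234 232 228 223 223 221 224 226 227
  230 231 231]]
```

The handle lies between the fingers as expected. Gripping and closing.

send_rows(
  series=[
    [[0, 0, 30], [0, 0, 0], 45],
    [[0, 0, 30], [0, 0, 0], 45],
    [[0, 0, 22], [0, 0, 0], 45],
    [[0, 0, 0], [0, 0, 0], 45],
    [[0, 0, 0], [0, 0, 0], 20],
    [[0, 0, 0], [0, 0, 0], 4],
    [[0, 0, 0], [0, 0, 0], 4],
    [[0, 0, 0], [0, 0, 0], 4],
  ],
)

```text
clock: 43.0
position: [467.1, 226.1, 182.0]
ee_rot: [0.186, 0.983, 0.001, 0.002]
contact_force: [-0.9, 0.1, 6.4]
gripper_width: 8.3
grasp_force: 58.8
```

send_rows(
  series=[
    [[1.8, -12.5, 0], [0, 0, -0.055], 4],
    [[3.6, -25, 0], [0, 0, -0.11], 4],
    [[3.6, -25, 0], [0, 0, -0.11], 4],
    [[3.6, -25, 0], [0, 0, -0.11], 4],
    [[1.8, -12.5, 0], [0, 0, -0.055], 4],
    [[0, 0, 0], [0, 0, 0], 4],
  ],
)

```text
clock: 43.6
position: [432.2, 130.1, 182.0]
ee_rot: [-0.033, 0.999, 0.001, 0.001]
contact_force: [-4.1, 0.4, 8.4]
gripper_width: 9.0
grasp_force: 59.4
```

```bash
python3 - <<'E'
from h import *
plan((604.4,-122.2,181),180)
s=monitor.read_state();print(s['contact_force'].round(1),s['grasp_force']);p=s['position'][:2]-[660.3,101];print(np.hypot(*p),(np.radians(-104.05)-np.arctan2(p[1],p[0]))%(2*np.pi))
E
```

```text
t 43.60 pos [432.2 130.1 182. ] y at 93.7 tilt [ 0.003  0.001 -1.   ] j [ 0.65  0.13 -0.47  0.   -0.96 -2.16] w 9.0
shift tool [-155.4 -263.     1.1] turn z -1.506 or 1.636
[-4.1  0.4  8.4] 59.35336232185364
229.9611981659506 1.4524683524367976
```

send_rows(
  series=[
    [[1.8, -12.5, 0], [0, 0, -0.055], 4],
    [[3.6, -25, 0], [0, 0, -0.11], 4],
    [[3.6, -25, 0], [0, 0, -0.11], 4],
    [[3.6, -25, 0], [0, 0, -0.11], 4],
    [[3.6, -25, 0], [0, 0, -0.11], 4],
    [[3.6, -25, 0], [0, 0, -0.11], 4],
    [[1.8, -12.5, 0], [0, 0, -0.055], 4],
    [[0, 0, 0], [0, 0, 0], 4],
  ],
)

```text
clock: 44.4
position: [462.8, -16.7, 182.0]
ee_rot: [-0.354, 0.935, -0.001, 0.001]
contact_force: [-3.0, -1.0, 9.5]
gripper_width: 8.8
grasp_force: 59.5
```

```bash
python3 - <<'E'
from h import *
plan((604.4,-122.2,181),180)
s=monitor.read_state();print(s['contact_force'].round(1),s['grasp_force']);p=s['position'][:2]-[660.3,101];print(np.hypot(*p),(np.radians(-104.05)-np.arctan2(p[1],p[0]))%(2*np.pi))
E
```

```text
t 44.40 pos [462.8 -16.7 182. ] y at 131.5 tilt [ 0.002 -0.002 -1.   ] j [ 0.32  0.15 -0.45  0.   -0.97 -1.17] w 8.8
shift tool [ -36.1 -172.9    1.4] turn z -0.846 or 2.295
[-3.  -1.   9.5] 59.520381689071655
229.876334325037 0.7882802586867828
```

send_rows(
  series=[
    [[1.8, -12.5, 0], [0, 0, -0.055], 4],
    [[3.6, -25, 0], [0, 0, -0.11], 4],
    [[3.6, -25, 0], [0, 0, -0.11], 4],
    [[3.6, -25, 0], [0, 0, -0.11], 4],
    [[3.6, -25, 0], [0, 0, -0.11], 4],
    [[3.6, -25, 0], [0, 0, -0.11], 4],
    [[1.8, -12.5, 0], [0, 0, -0.055], 4],
    [[0, 0, 0], [0, 0, 0], 4],
  ],
)

```text
clock: 45.2
position: [577.4, -113.5, 182.0]
ee_rot: [-0.639, 0.769, -0.002, 0.001]
contact_force: [-1.5, -1.9, 6.4]
gripper_width: 9.0
grasp_force: 59.3
```

send_rows(
  series=[
    [[0.9, -6.2, 0], [0, 0, -0.027], 4],
    [[0.9, -6.2, 0], [0, 0, -0.027], 4],
    [[0.9, -6.2, 0], [0, 0, -0.027], 4],
    [[0, 0, 0], [0, 0, 0], 4],
    [[0, 0, 0], [0, 0, 0], 4],
  ],
)

```text
clock: 45.7
position: [593.4, -119.0, 182.0]
ee_rot: [-0.669, 0.743, -0.002, 0.0]
contact_force: [-1.3, -3.8, 5.5]
gripper_width: 8.3
grasp_force: 59.1
```

```bash
python3 - <<'E'
from h import *
plan((604.4,-122.2,181),180)
s=monitor.read_state();print(s['contact_force'].round(1),s['grasp_force']);p=s['position'][:2]-[660.3,101];print(np.hypot(*p),(np.radians(-104.05)-np.arctan2(p[1],p[0])))
E
```

```text
t 45.70 pos [ 593.4 -119.   182. ] y at 174.0 tilt [ 0.003 -0.003 -1.   ] j [ 0.07  0.39 -0.12  0.   -1.06 -0.18] w 8.3
shift tool [  2.1 -11.3   1.1] turn z -0.105 or 3.037
[-1.3 -3.8  5.5] 59.107823967933655
229.9126474902754 0.04993137391297808
```

send_rows(
  series=[
    [[0.5, -4, 0], [0, 0, -0.018], 4],
    [[0.3, -3, 0], [0, 0, -0.013], 4],
    [[0.2, -2, 0], [0, 0, -0.009], 4],
    [[0, 0, 0], [0, 0, 0], 4],
  ],
)

```text
clock: 46.1
position: [602.0, -121.3, 182.0]
ee_rot: [-0.684, 0.73, -0.002, -0.001]
contact_force: [-1.5, -5.9, 5.7]
gripper_width: 8.5
grasp_force: 59.1
```

send_rows(
  series=[
    [[0.2, -1.5, 0], [0, 0, -0.006], 4],
    [[0, 0, 0], [0, 0, 0], 4],
    [[0, 0, 0], [0, 0, 0], 4],
  ],
)

```text
clock: 46.4
position: [603.2, -121.7, 182.1]
ee_rot: [-0.686, 0.728, -0.002, -0.001]
contact_force: [-1.6, -5.8, 5.2]
gripper_width: 8.6
grasp_force: 59.1
```

send_rows(
  series=[
    [[0.2, -1, 0], [0, 0, -0.004], 4],
    [[0, 0, 0], [0, 0, 0], 4],
    [[0, 0, 0], [0, 0, 0], 4],
  ],
)

```text
clock: 46.7
position: [604.2, -121.9, 182.1]
ee_rot: [-0.688, 0.726, -0.002, -0.001]
contact_force: [-1.6, -6.2, 5.4]
gripper_width: 8.7
grasp_force: 59.1
```

Not on the stop yet (no x force); keep pressing gently.

send_rows(
  series=[
    [[0.2, -1, 0], [0, 0, -0.004], 4],
    [[0, 0, 0], [0, 0, 0], 4],
    [[0, 0, 0], [0, 0, 0], 4],
  ],
)

```text
clock: 47.0
position: [605.2, -122.2, 182.1]
ee_rot: [-0.689, 0.725, -0.002, -0.001]
contact_force: [-2.0, -5.6, 4.9]
gripper_width: 8.9
grasp_force: 59.1
```

send_rows(
  series=[
    [[0.2, -1, 0], [0, 0, -0.004], 4],
    [[0, 0, 0], [0, 0, 0], 4],
    [[0, 0, 0], [0, 0, 0], 4],
  ],
)

```text
clock: 47.3
position: [605.9, -122.4, 182.1]
ee_rot: [-0.69, 0.723, -0.002, -0.001]
contact_force: [-0.6, -5.0, 6.1]
gripper_width: 8.7
grasp_force: 59.2
```

send_rows(
  series=[
    [[0.2, -1, 0], [0, 0, -0.004], 4],
    [[0, 0, 0], [0, 0, 0], 4],
    [[0, 0, 0], [0, 0, 0], 4],
  ],
)

```text
clock: 47.6
position: [606.0, -122.4, 182.0]
ee_rot: [-0.692, 0.722, -0.001, -0.001]
contact_force: [-3.8, -3.6, 6.7]
gripper_width: 8.9
grasp_force: 59.3
```

send_rows(
  series=[
    [[0.2, -1, 0], [0, 0, -0.004], 4],
    [[0, 0, 0], [0, 0, 0], 4],
    [[0, 0, 0], [0, 0, 0], 4],
  ],
)

```text
clock: 47.9
position: [606.0, -122.4, 182.0]
ee_rot: [-0.693, 0.721, 0.0, -0.002]
contact_force: [-6.5, -3.4, 8.7]
gripper_width: 9.1
grasp_force: 59.5
```

send_rows(
  series=[
    [[0, -1, 0], [0, 0, 0], 4],
    [[0, 0, 0], [0, 0, 0], 4],
    [[0, 0, 0], [0, 0, 0], 20],
    [[0, 0, 0], [0, 0, 0], 20],
    [[0, 0, 0], [0, 0, 0], 20],
  ],
)

```text
clock: 48.4
position: [609.1, -120.6, 179.6]
ee_rot: [-0.693, 0.721, 0.0, 0.0]
contact_force: [0.1, 0.2, -0.5]
gripper_width: 20.1
grasp_force: 0.0
```

send_rows(
  series=[
    [[0, -3, 0], [0, 0, 0], 20],
    [[0, -2, 0], [0, 0, 0], 20],
    [[0, 0, 0], [0, 0, 0], 20],
    [[0, 0, 0], [0, 0, 0], 20],
  ],
)

```text
clock: 48.8
position: [610.3, -120.7, 179.4]
ee_rot: [-0.693, 0.721, 0.004, -0.003]
contact_force: [-8.6, 1.9, 6.5]
gripper_width: 19.8
grasp_force: 4.6
```

The door is firmly on its stop (8.6 N push-back). Backing off and retreating.

send_rows(
  series=[
    [[0, 6, 0], [0, 0, 0], 20],
    [[0, 0, 0], [0, 0, 0], 32],
    [[0, 0, 0], [0, 0, 0], 32],
    [[0, 0, -15], [0, 0, 0], 32],
    [[0, 0, -30], [0, 0, 0], 32],
    [[0, 0, -40], [0, 0, 0], 32],
    [[0, 0, -40], [0, 0, 0], 32],
    [[0, 40, 0], [0, 0, 0], 40],
  ],
)

```text
clock: 49.6
position: [574.3, -119.7, 310.7]
ee_rot: [-0.693, 0.72, -0.006, 0.005]
contact_force: [-1.4, 0.6, -0.4]
gripper_width: 40.1
grasp_force: 0.0
```

send_rows(
  series=[
    [[0, 40, 0], [0, 0, 0], 60],
    [[0, 40, 0], [0, 0, 0], 60],
    [[0, 40, 0], [0, 0, 0], 60],
    [[0, 0, 0], [0, 0, 0], 60],
    [[0, 0, 0], [0, 0, 0], 60],
  ],
)

```text
clock: 50.1
position: [448.3, -114.5, 305.8]
ee_rot: [-0.693, 0.721, -0.001, 0.001]
contact_force: [0.5, -1.0, 0.1]
gripper_width: 60.1
grasp_force: 0.0
```

```bash
python3 - <<'E'
from h import *
plan((450,-120,310));snap('scene','s30');snap('wrist','w30')
s=monitor.read_state();print(s['contact_force'].round(1))
a=ld('scene0')['im'].astype(int);b=ld('s30')['im'].astype(int)
d=(np.abs(a-b).max(2)>45).astype(np.uint8)
n,l,st,c=cv2.connectedComponentsWithStats(cv2.morphologyEx(d,cv2.MORPH_OPEN,np.ones((2,2),np.uint8)))
print([x.tolist() for x in st[1:] if x[4]>15])
# door top white strip: difference around x 222..318,y 190..203
print(d[186:212,215:322].sum(), d[90:180,345:435].sum())
E
```

```text
t 50.10 pos [ 448.3 -114.5  305.8] y at 177.8 tilt [ 0.003  0.    -1.   ] j [ 0.1   0.05 -0.24  0.   -1.28 -0.14] w 60.1
shift tool [ 5.4 -1.9 -4.2] 
[0.4 0.1 0.3]
[[0, 0, 76, 76, 2878], [68, 0, 23, 11, 190], [167, 0, 71, 118, 3810], [224, 0, 7, 11, 48], [231, 0, 96, 64, 2714], [266, 36, 8, 7, 40], [260, 44, 7, 6, 26], [232, 65, 45, 34, 871], [21, 88, 166, 95, 5364], [208, 90, 11, 19, 115], [154, 111, 90, 88, 3304], [363, 124, 36, 40, 908], [277, 151, 25, 16, 317], [244, 159, 24, 15, 144], [282, 173, 27, 18, 287], [252, 174, 25, 20, 369]]
175 908
```

```bash
python3 -c "
from bench import job_done
print(job_done())"
```

```text
the job is handed in; nothing more can be done
None
```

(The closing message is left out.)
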